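Lock the backstop and stack heel cartons on the tilted packing rack

TASK

First lock the rack's yellow backstop panel: push its red stud in and give it a quarter turn clockwise. Then stack all the heel cartons that are on the table in a single pile on the black lane of the sloping rack, each lying flat, lengthwise up the slope, inside the lane's width and pushed right back against the backstop. Leave the boot last, the polish tin and the brush alone.

Things in the scene. Friction and masses are not known exactly. Their poses are not given: they have to be found in the camera images.
- deck: sloping plywood deck of the blue rack, fixed; spans x -15 to 175, y -75 to 170 mm. Origin: on its upper surface, at the backstop's front face, mid lane, 35 mm above the table. x runs up the slope (0.30 rad), away from backstop and robot; y left; z the deck's normal. Black lane, flush: x 0 to 165, y -40 to 40 mm. Cartons do not slide down it by themselves
- backstop_top (a point): middle of the top edge of the yellow backstop's front face, axes as the deck's; it is at z 140 mm in the deck's frame. The backstop is a panel square to the deck at the lane's lower end, filling x -8 to 0, y -45 to 45, z 0 to 140 mm of the deck's frame
- foot (a point): where the stud's axis meets the top of the yellow foot plate, at x 90, y 120, z 6 mm in the deck's frame, axes as the deck's. The foot plate is 6 mm thick on the deck at x 0 to 135, y 80 to 160 mm of its frame; a strip 6 mm high at x -8 to 8 joins it to the backstop
- stud_wing (a point): middle of the red wing handle of the quarter-turn stud; the wing is 40 mm long (x of this frame), 12 mm thick (y), 28 mm high (z, along the deck's normal); this point is 12 mm below its top edge and, with the stud out, 36 mm above the foot plate. It moves and turns with the stud. Below the wing there is only its 12 mm shaft, with an 18 mm collar 23 mm under this point
- stud_push (a joint): how far the stud is pushed in along the deck's normal, m: 0 out, 0.008 fully in. Sprung outwards: about 4 N to start, 8.5 N fully in. Let go unturned it springs out; turned, it stays caught in at about 0.005
- stud (a joint): turn of the stud, rad: 0 unlocked (wing in line with the slope), 1.57 locked (wing across the slope), clockwise seen from above. It cannot turn until it is pushed in more than 5.5 mm; turning needs about 0.05 N m; it stays where it is left
- carton0: flat closed kraft carton of boot heels, 130 (x) by 58 (y) by 32 mm high (z), 0.18 to 0.35 kg; pale tape strip along it, white label on its sides, blue patch on top and underside. Origin: centre of its underside as it lies at the start, z up. None if absent from this run: 3 to 5 of the five are there, flat on the table right of the rack
- carton1: flat closed kraft carton of boot heels, 130 (x) by 58 (y) by 32 mm high (z), 0.18 to 0.35 kg; pale tape strip along it, white label on its sides, blue patch on top and underside. Origin: centre of its underside as it lies at the start, z up. None if absent from this run: 3 to 5 of the five are there, flat on the table right of the rack
- carton2: flat closed kraft carton of boot heels, 130 (x) by 58 (y) by 32 mm high (z), 0.18 to 0.35 kg; pale tape strip along it, white label on its sides, blue patch on top and underside. Origin: centre of its underside as it lies at the start, z up. None if absent from this run: 3 to 5 of the five are there, flat on the table right of the rack
- carton3: flat closed kraft carton of boot heels, 130 (x) by 58 (y) by 32 mm high (z), 0.18 to 0.35 kg; pale tape strip along it, white label on its sides, blue patch on top and underside. Origin: centre of its underside as it lies at the start, z up. None if absent from this run: 3 to 5 of the five are there, flat on the table right of the rack
- carton4: flat closed kraft carton of boot heels, 130 (x) by 58 (y) by 32 mm high (z), 0.18 to 0.35 kg; pale tape strip along it, white label on its sides, blue patch on top and underside. Origin: centre of its underside as it lies at the start, z up. None if absent from this run: 3 to 5 of the five are there, flat on the table right of the rack
- last: bystander: light wooden boot last, 240 mm long, 78 mm wide, 75 mm high, origin under its middle, lies beyond the cartons
- tin: bystander: flat round polish tin, 84 mm across, 35 mm high, origin at the centre of its underside
- brush: bystander: brush about 200 mm long, lying, origin under its middle
Not all that is in view belongs to the job. What is shaped like the carton1 but pink or purple is not meant.

How it is judged:
By the outcome, as a careful person would: the job done as asked, in the order asked, and still so for the second after the job is handed in, with the robot touching nothing.
Of carton0, carton1, carton2, carton3, carton4 only 3 to 5 are there at a start; the rules pass over those that are not, and their reading is None.
At some moment in a run one of carton0, carton1, carton2, carton3, carton4 may be knocked a few centimetres aside while the robot is not near it.
Once in a run the grip may slacken for a moment while it holds something.
It also fails if it takes over 210 s, if anything falls off the work surface, if the arm or the gripper's body presses on something with over 40 N, if the wrist force passes 120 N, or if a joint passes its speed limit or range.

ROBOT

A 6-joint arm with a two-finger parallel gripper is mounted at the origin on the work surface. World frame = base frame: x ahead of the robot, y to its left, z up, the work surface at z = 0. Lengths are in m, angles in rad, forces in N, time in s.
With the tool pointing down it reaches from about 0.35 to 0.85 m from the base axis. Payload 8.1 kg.
Tool frame: the origin (TCP) lies at the very end of the fingers, on their centre line; the grasp point (between the pads) lies robot.tcp_to_grasp behind it (robot.tcp_to_grasp is the distance from the TCP to the grasp point, in m); z points along the fingers, y is the line along which they close (so a half turn about z gives the same grasp; the last joint's range is limited). The gripper opens to 93 mm and grips with 3 to 60 N. Pads are 15 mm wide; open, the fingers measure 128 mm over their backs; the gripper's body (75 mm by 188 mm) begins 65 mm behind the grasp point.
Start: joints at [-1.306, 0.13, 1.488, -0, 1.523, -0.085], TCP at [0.206, -0.564, 0.219] pointing down, gripper open.
Joint ranges: [-2.96, 2.96], [-0.89, 2.26], [0.02, 2.5], [-1.34, 4.48], [0, 2.73], [-2.66, 2.66]. Speed limits (rad/s): [2.39, 2.39, 2.79, 3.14, 3.14, 3.14].

INTERFACE

Orientations are given as a rotation vector (axis times angle).
In Python, from plant import robot gives the robot as it stands. The module is installed in compiled form; this text tells all that it offers.
- The arm moves only by the shell command python3 -m pendant 'ROWS' [FORCE]. ROWS is JSON, a list that holds one entry, the list of rows, each a list of 5 numbers: the opening, from 0 (shut) to 1 (fully open), then the shift along the tool's x, y, z in cm, then the turn about the tool's z in degrees. In form: [[[fingers, x, y, z, roll], ...]]. A call has 1 to 8 rows; each row shifts and turns the commanded pose from where the row before left it, along the tool's axes as they then stand; what a row does not reach is not made up. A row lasts 1/10 s, in which the tool goes at most 50 mm and 8.59 degrees, less where a joint would pass 70% of its speed; a pose out of reach is approached as far as the arm can. A call is refused whole if a number of a shift passes 5 or a number of a turn 8.59, either way. A call with a gripper value outside its range is refused whole. The fingers move at their own pace and stop on an object; FORCE is the grip in N (left out, the last holds). Time passes only in rows, so rows that do not move let the fingers close. It gives the time, the measured TCP pose, the force, the opening and the grip force at its end, in the units of the state.
- robot.read_state(): the state, without advancing time (a new reading comes with each control period).
- robot.read_camera(name): name is "scene" or "side" or "wrist"; returns a dict with "img" (384x512x3 uint8, blue, green, red), "K" (3x3 intrinsics, pixels), "pose" (4x4, takes a point from camera to world coordinates). Camera axes: x right, y up, looking along -z (the intrinsics and any distortion apply to the point x, -y, -z); pixel columns grow to the right and rows downward; lengths in m; the calibration is good to about 2 mm. A picture is of the moment at which its call begins. There is no depth.
- robot.close_job(): hands the job in; it is judged then, once.
The state is a dict: "t": time; "q": joint angles; "dq": joint speeds; "joint_torque": joint torques, N m; "tool_pos": TCP position; "orientation": TCP orientation; "force": force on the tool from outside, world axes, zero at the start; "wrist_torque": the same for the moment, N m; "opening": finger opening in m; "gripper_force": force on a finger pad.
Only numpy, scipy, OpenCV 4.12 (cv2) and the standard library are available. Lean on these libraries where they do the work, as an engineer would, in place of code of your own. Each camera call takes 0.05 s, during which the arm holds its last target. There are 200 camera calls.

## Working session

There is one attempt and no reset: what is moved stays moved. The work goes in short steps, Python scripts to look and compute and a shell command to move; the robot and the scene stay as the last step left them, time stands still between calls to the robot, and variables do not carry over. Pictures are saved under pics/ and viewed, at most 14 in all, crops included, and the job is handed in when it is done.

```bash
ls; mkdir -p pics; cat > h.py <<'E'
import numpy as np, cv2
from plant import robot
from scipy.spatial.transform import Rotation as R
def ray(c,u,v):
    p=cv2.undistortPoints(np.array([[[u,v]]],float),c['K'],c.get('dist'))[0,0]
    d=c['pose'][:3,:3]@np.array([p[0],-p[1],-1.]); return c['pose'][:3,3],d
def onz(c,u,v,z):
    o,d=ray(c,u,v); return o+d*(z-o[2])/d[2]
def proj(c,P):
    q=np.linalg.inv(c['pose'])@np.r_[P,1]; p=c['K']@np.array([q[0],-q[1],-q[2]]); return p[:2]/p[2]
E
python3 - <<'E'
from h import *
a=[robot.read_camera(n) for n in("scene","side","wrist")]
for c,n in zip(a,("scene","side","wrist")): cv2.imwrite(f'pics/{n}0.png',c['img']); print(n,c.keys(),c['K'].tolist(),c['pose'].round(3).tolist())
print(robot.read_state(),robot.tcp_to_grasp)
E
```

```text
pics
scene dict_keys(['img', 'K', 'pose']) [[346.59152558917145, 0.0, 252.5881702468419], [0.0, 346.59152558917145, 193.95062504747546], [0.0, 0.0, 1.0]] [[0.456, -0.735, 0.501, 1.054], [0.89, 0.371, -0.266, -0.395], [0.01, 0.567, 0.824, 1.027], [0.0, 0.0, 0.0, 1.0]]
side dict_keys(['img', 'K', 'pose']) [[487.87444258201424, 0.0, 249.15367650386705], [0.0, 487.87444258201424, 190.94072356254873], [0.0, 0.0, 1.0]] [[0.98, 0.105, -0.17, 0.201], [-0.2, 0.479, -0.855, -1.752], [-0.009, 0.871, 0.491, 1.049], [0.0, 0.0, 0.0, 1.0]]
wrist dict_keys(['img', 'K', 'pose']) [[315.96912969579375, 0.0, 255.63117233297106], [0.0, 315.96912969579375, 199.06783167624675], [0.0, 0.0, 1.0]] [[0.343, 0.909, 0.239, 0.271], [-0.94, 0.332, 0.086, -0.539], [-0.001, -0.254, 0.967, 0.382], [0.0, 0.0, 0.0, 1.0]]
{'t': 0.15, 'q': array([-1.30639399e+00,  1.30989572e-01,  1.48900085e+00, -2.59580429e-05,
        1.52301772e+00, -8.54305313e-02]), 'dq': array([-0.00164476, -0.00404985, -0.00205376, -0.00080351,  0.0002197 ,
        0.00123115]), 'joint_torque': array([ 6.64812014e-04, -5.60474825e+01, -4.92335165e+01,  7.67984125e-02,
        3.04341840e-02, -1.08738843e-04]), 'tool_pos': array([ 0.20552532, -0.56323999,  0.21784283]), 'orientation': array([-3.09226898e+00, -5.46475319e-01,  2.39158323e-04]), 'force': array([0.11328925, 0.1660467 , 0.19846607]), 'wrist_torque': array([0.02651579, 0.01281433, 0.04122755]), 'gripper_force': 0.0, 'opening': 0.09298065258006395} 0.0188
```

View pics/scene0.png

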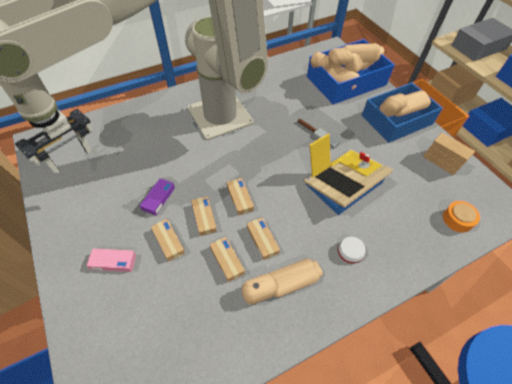

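View pics/side0.png

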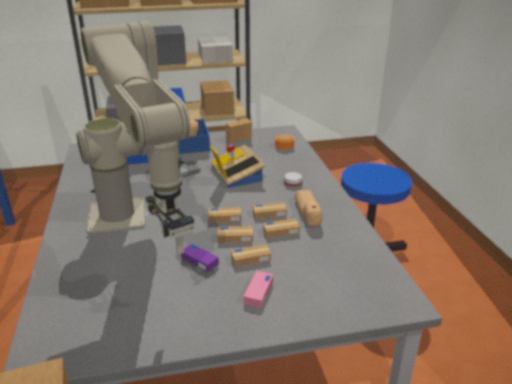

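The scene image shows:
- **Cartons:** five kraft cartons at (240,196), (204,216), (168,239), (227,258) and (263,238).
- **Look-alikes:** purple (158,196), pink (111,260), a kraft box beyond the rack at (449,154) and the last at (283,281).
- **Rack:** centred near (345,180), with the red stud at (364,157).

I choose the five kraft cartons and will check them in a crop.

```bash
python3 - <<'E'
from h import *
c=robot.read_camera("scene"); im=c['img']
b=np.vstack([cv2.resize(im[125:215,290:400],(800,654))[:330*2:1]])
cr=cv2.resize(im[130:290,140:400],None,fx=3,fy=3,interpolation=cv2.INTER_CUBIC)
cv2.imwrite('pics/crop1.png',cr[:, :780][:480])
cv2.imwrite('pics/crop2.png',cv2.resize(im[125:215,295:395],(660,594),interpolation=cv2.INTER_CUBIC))
hsv=cv2.cvtColor(im,cv2.COLOR_BGR2HSV)
for p in[(240,190),(200,210),(283,281),(320,150),(364,157),(340,180),(340,205),(100,200)]: print(p,hsv[p[1],p[0]])
m=cv2.inRange(hsv,(8,60,90),(28,255,255)); 
n,l,s,ce=cv2.connectedComponentsWithStats(m)
for i in range(1,n):
    if s[i,4]>150 and 130<s[i,0]<290 and s[i,1]>150:
        cn=cv2.findContours((l==i).astype('uint8'),0,2)[0][0]
        print(s[i],ce[i].round(1),cv2.minAreaRect(cn))
        w=np.array([onz(c,u,v,.02)[:2] for u,v in cn[:,0]]).astype('f4'); r=cv2.minAreaRect(w*1000);print('  world mm',r, np.round(cv2.boxPoints(r)).tolist())
E
```

```text
(240, 190) [ 21  83 217]
(200, 210) [ 20  86 216]
(283, 281) [ 17  89 227]
(320, 150) [ 24 188 193]
(364, 157) [  1 211 133]
(340, 180) [47 34 53]
(340, 205) [116  20  89]
(100, 200) [ 30   8 168]
[227 178  27  37 576] [239.9 196.9] ((239.96148681640625, 195.623779296875), (35.95406723022461, 18.17947769165039), 68.62937927246094)
  world mm ((425.68621826171875, -113.23789978027344), (63.646629333496094, 148.23480224609375), 82.68682098388672) [[348.0, -135.0], [495.0, -154.0], [503.0, -91.0], [356.0, -72.0]]
[192 196  25  40 617] [203.3 216.6] ((203.47061157226562, 215.38238525390625), (36.865413665771484, 18.190170288085938), 75.96376037597656)
  world mm ((442.4028015136719, -257.75921630859375), (60.905609130859375, 146.91456604003906), 80.09952545166016) [[365.0, -275.0], [510.0, -300.0], [520.0, -240.0], [375.0, -215.0]]
[151 219  34  42 713] [167.5 240.5] ((167.70001220703125, 239.4000244140625), (38.9075813293457, 19.677398681640625), 63.43495178222656)
  world mm ((473.9560546875, -396.47235107421875), (145.59898376464844, 60.033966064453125), 4.0701727867126465) [[399.0, -
[... 635 characters left out ...]
0], [551.0, -287.0], [692.0, -284.0], [691.0, -221.0]]
[  265   239   247   145 14475] [417.4 330. ] ((412.5392761230469, 352.88604736328125), (97.92674255371094, 285.04736328125), 59.63572692871094)
  world mm ((1092.39013671875, 145.69549560546875), (227.52145385742188, 911.9426879882812), 0.008138523437082767) [[979.0, 602.0], [979.0, -310.0], [1206.0, -310.0], [1206.0, 602.0]]
[ 242  259   81   45 1965] [281.6 281. ] ((281.4682312011719, 281.552490234375), (26.79998016357422, 82.87113189697266), 69.829345703125)
  world mm ((764.261474609375, -135.54254150390625), (254.06930541992188, 81.36747741699219), 83.95826721191406) [[710.0, -258.0], [791.0, -266.0], [818.0, -13.0], [737.0, -5.0]]
```

View pics/crop1.png

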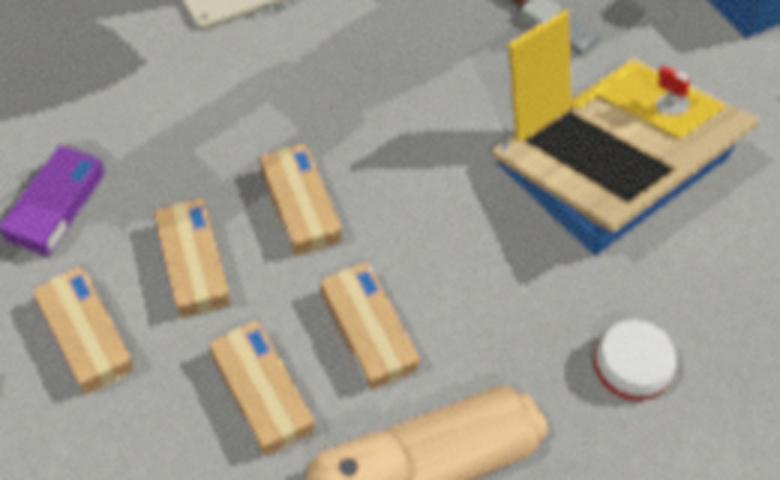

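View pics/crop2.png

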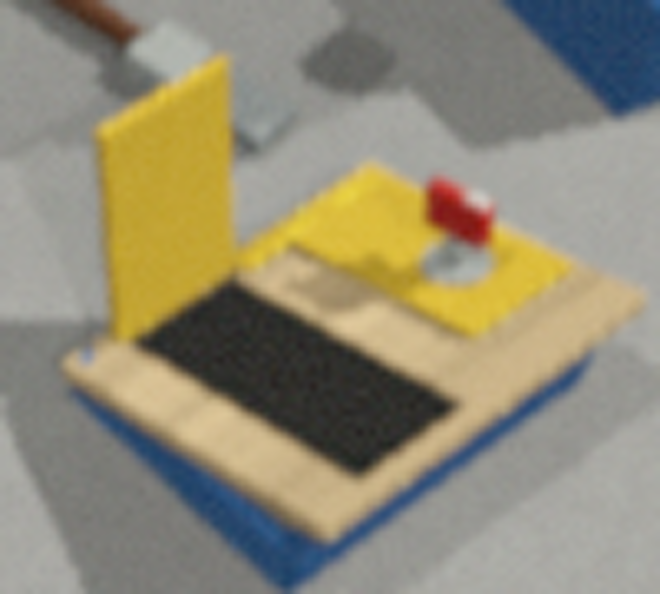

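The crops show five kraft cartons with tape and blue patches, with purple clearly different. In scene pixels, the lane corners are about (315,177), (331,167), (350,197) and (364,186), and the red wing is at (365,157). Next I'll fit the deck pose.

```bash
cat >> h.py <<'E'
S=.30
def deckR(yaw): return R.from_euler('z',yaw).as_matrix()@R.from_euler('y',-S).as_matrix()
def dpt(D,p): return np.array([D[0],D[1],.035])+deckR(D[2])@(np.array(p)/1000)
def todo(P,yaw=None):
    """print shift in cm in tool axes (now) to bring TCP to P; and roll deg to get tool y along yaw (mod pi)"""
    s=robot.read_state(); T=R.from_rotvec(s['orientation']).as_matrix()
    print('t',round(s['t'],2),'tcp',s['tool_pos'].round(4),'q6',s['q'][5].round(2),'F',s['force'].round(1),'op',round(s['opening'],4),'gf',round(s['gripper_force'],1))
    a=0
    if yaw is not None:
        a=-(yaw-np.arctan2(T[1,1],T[0,1])); a=(a+np.pi/2)%np.pi-np.pi/2
    d=np.array(P)-s['tool_pos']
    print('shift cm before roll',(T.T@d*100).round(2),'roll deg',np.degrees(a).round(1),'| shift after roll',(R.from_euler('z',-a).as_matrix()@(T.T@d)*100).round(2))
E
python3 - <<'E'
from h import *
from scipy.optimize import least_squares
c=robot.read_camera("scene")
X=[(0,-40,0),(0,40,0),(165,-40,0),(165,40,0),(0,-45,140),(0,45,140),(175,170,0),(175,-75,0),(-15,-75,0)]
U=np.array([(135,342),(238,280),(360,472),(458,405),(100,130),(230,57),(640,290),(330,540),(63,365)])/6.6+[295,125]
f=lambda D:np.ravel([proj(c,dpt(D,x))-u for x,u in zip(X,U)])
r=least_squares(f,[.5,.1,0],loss='soft_l1');print(r.x,np.degrees(r.x[2]),f(r.x).round(1).reshape(-1,2).tolist())
W=dpt(r.x,(90,120,42)); print('wing',W,'pix pred',proj(c,W),'seen',np.array((460,212))/6.6+[295,125])
todo(W+[0,0,.12],r.x[2]+np.pi/2)
E
```

```text
[0.47670113 0.19615648 0.18892563] 10.82464132879951 [[-1.3, 0.2], [-1.2, -0.9], [0.1, 1.7], [1.6, -0.1], [0.5, 0.8], [-0.0, 0.0], [1.5, 0.1], [-0.4, -1.6], [-0.5, -0.3]]
wing [0.52642408 0.3278377  0.10172095] pix pred [364.58852588 156.61022826] seen [364.6969697  157.12121212]
t 0.25 tcp [ 0.2056 -0.5634  0.2181] q6 -0.09 F [ 0.4  0.1 -0.4] op 0.0929 gf 0.0
shift cm before roll [ 60.68 -72.73  -0.29] roll deg 9.2 | shift after roll [ 48.25 -81.51  -0.29]
```

```bash
python3 -m pendant '[[[1,0,0,-3,8.5],[1,2.4,-4.1,-1,0.7],[1,2.5,-4.2,0,0],[1,2.5,-4.2,0,0],[1,2.5,-4.2,0,0],[1,2.5,-4.2,0,0],[1,2.5,-4.2,0,0],[1,2.5,-4.2,0,0]]]' 20
python3 -m pendant '[[[1,2.5,-4.2,0,0],[1,2.5,-4.2,0,0],[1,2.5,-4.2,0,0],[1,2.5,-4.2,0,0],[1,2.5,-4.2,0,0],[1,2.5,-4.2,0,0],[1,2.5,-4.2,0,0],[1,2.5,-4.2,0,0]]]'
python3 - <<'E'
from h import *
D=[.4767,.1962,.189]
todo(dpt(D,(90,120,42))+[0,0,.12],D[2]+np.pi/2)
E
```

```text
t: 1.05
tool_pos: [0.321, -0.2412, 0.2587]
orientation: [3.127, 0.296, 0.001]
force: [0.2, -0.5, 0.7]
opening: 0.0933
gripper_force: 0.0
t: 1.85
tool_pos: [0.4544, 0.1269, 0.2588]
orientation: [3.127, 0.297, 0.001]
force: [1.1, -0.9, 0.6]
opening: 0.0931
gripper_force: 0.0
t 1.85 tcp [0.4544 0.1269 0.2588] q6 1.54 F [ 1.1 -0.9  0.6] op 0.0931 gf 0.0
shift cm before roll [ 10.86 -18.38   3.72] roll deg 0.0 | shift after roll [ 10.85 -18.39   3.72]
```

```bash
python3 -m pendant '[[[1,2.5,-4.2,0,0],[1,2.5,-4.2,0,0],[1,2.5,-4.2,0,0],[1,2.5,-4.2,0,0],[0.6,0.8,-1.6,0,0],[0.6,0,0,0,-8.59],[0.6,0,0,0,-8.59],[0.6,0,0,0,-8.59]]]'
python3 -m pendant '[[[0.6,0,0,0,-8.59],[0.6,0,0,0,-8.59],[0.6,0,0,0,-8.59],[0.6,0,0,0,-8.59],[0.6,0,0,0,-8.59],[0.6,0,0,0,-8.59],[0.6,0,0,0,-8.59],[0.6,0,0,0,-8.59]]]'
python3 -m pendant '[[[0.6,0,0,0,-8.59],[0.6,0,0,0,-8.59],[0.6,0,0,0,-8.59],[0.6,0,0,0,-8.59],[0.6,0,0,0,-8.59],[0.6,0,0,0,-8.59],[0.6,0,0,0,-8.59],[0.6,0,0,0,-8.59]]]'
python3 -m pendant '[[[0.6,0,0,0,-8.59],[0.6,0,0,0,-8.2],[0.6,0,0,0,0]]]'
python3 - <<'E'
from h import *
D=[.4767,.1962,.189]
P=dpt(D,(90,120,42))
todo(P+[0,0,.12],D[2]+np.pi/2)
c=robot.read_camera("wrist"); cv2.imwrite('pics/w1.png',c['img'])
hsv=cv2.cvtColor(c['img'],cv2.COLOR_BGR2HSV)
m=cv2.inRange(hsv,(0,140,60),(6,255,255))|cv2.inRange(hsv,(172,140,60),(180,255,255))
n,l,s,ce=cv2.connectedComponentsWithStats(m)
for i in range(1,n):
    if s[i,4]>60: print(s[i],ce[i])
print('pred wing',proj(c,P)); 
for x in[(0,-40,0),(0,40,0),(165,-40,0),(165,40,0),(0,-45,140),(0,45,140),(175,170,0)]: print(x,proj(c,dpt(D,x)).round())
E
```

```text
t: 2.65
tool_pos: [0.5254, 0.326, 0.2582]
orientation: [2.979, 0.997, -0.001]
force: [-0.0, -0.3, -0.6]
opening: 0.0656
gripper_force: 0.0
t: 3.45
tool_pos: [0.5255, 0.3256, 0.2584]
orientation: [-1.897, -2.504, 0.001]
force: [-0.6, -0.1, -0.8]
opening: 0.0558
gripper_force: 0.0
t: 4.25
tool_pos: [0.5255, 0.3256, 0.2584]
orientation: [-0.153, -3.138, 0.0]
force: [0.1, -0.0, 0.5]
opening: 0.0555
gripper_force: 0.0
t: 4.55
tool_pos: [0.5255, 0.3256, 0.2585]
orientation: [0.301, -3.127, 0.0]
force: [0.5, 1.0, -1.4]
opening: 0.0557
gripper_force: 0.0
t 4.55 tcp [0.5255 0.3256 0.2585] q6 -1.29 F [ 0.5  1.  -1.4] op 0.0557 gf 0.0
shift cm before roll [-0.13  0.2   3.67] roll deg 0.1 | shift after roll [-0.13  0.21  3.67]
[255 164  11  39 329] [260.07294833 180.6899696 ]
pred wing [257.76620106 187.43435038]
(0, -40, 0) [123. 114.]
(0, 40, 0) [190. 115.]
(165, -40, 0) [120. 254.]
(165, 40, 0) [189. 254.]
(0, -45, 140) [37. 56.]
(0, 45, 140) [158.  56.]
(175, 170, 0) [300. 263.]
```

View pics/w1.png

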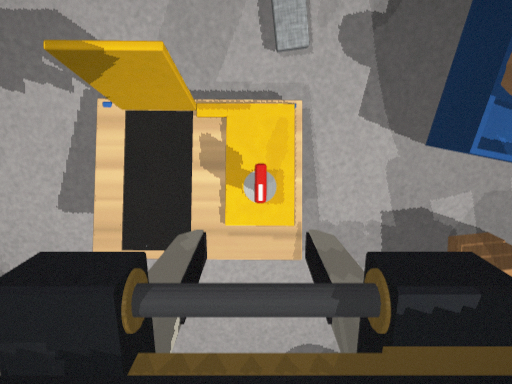

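The wrist view shows the lane corners near (125,111), (192,111), (122,249) and (192,249), and the wing at (260,183). All sit about 4 px above prediction. I'll refit the deck from this view.

```bash
python3 - <<'E'
from h import *
from scipy.optimize import least_squares
c=robot.read_camera("wrist")
hsv=cv2.cvtColor(c['img'],cv2.COLOR_BGR2HSV)
m=cv2.inRange(hsv,(0,0,0),(180,255,55)); m[:,:100]=0;m[:,215:]=0;m[256:]=0;m[:100]=0
m=cv2.morphologyEx(m,cv2.MORPH_OPEN,np.ones((7,7)))
cn=max(cv2.findContours(m,0,2)[0],key=cv2.contourArea); r=cv2.minAreaRect(cn); B=cv2.boxPoints(r);print(r,B.tolist())
X=[(0,-40,0),(0,40,0),(165,-40,0),(165,40,0)]
D0=np.array([.4767,.1962,.189])
U=[min(B,key=lambda b:np.linalg.norm(b-proj(c,dpt(D0,x)))) for x in X]
f=lambda D:np.ravel([proj(c,dpt(D,x))-u for x,u in zip(X,U)])
q=least_squares(f,D0);D=q.x;print(D.tolist(),f(D).round(1))
P=dpt(D,(90,120,42)); print('wing end-pix pred', [proj(c,dpt(D,(90+s,120,54))).round(1) for s in(-20,20)],'low',[proj(c,dpt(D,(90+s,120,26))).round(1) for s in(-20,20)])
n,u=0,0
G=dpt(D,(90,120,44))
todo(G-[0,0,.0188],D[2]+np.pi/2)
E
```

```text
((157.4535369873047, 180.50839233398438), (66.91445922851562, 138.23558044433594), 1.060911774635315) [[122.72230529785156, 248.99485778808594], [125.28178405761719, 110.7829818725586], [192.1847686767578, 112.02192687988281], [189.6252899169922, 250.23379516601562]]
[0.4709248837215953, 0.198689438806752, 0.17906056279229754] [-0.2 -0.6  0.5 -1.4 -1.2  1.5  0.9  0.7]
wing end-pix pred [array([260.8, 162.6]), array([260.5, 202.5])] low [array([260.3, 166.7]), array([260.1, 203.3])]
t 4.65 tcp [0.5255 0.3257 0.2585] q6 -1.28 F [-0.7  0.7  0. ] op 0.0559 gf 0.0
shift cm before roll [ 0.33  0.48 17.37] roll deg 0.3 | shift after roll [ 0.33  0.48 17.37]
```

```bash
python3 -m pendant '[[[0.6,0.3,0.5,4,0],[0.6,0,0,4,0],[0.6,0,0,4,0],[0.5,0,0,3,0.3],[0.5,0,0,2.1,0],[0.5,0,0,0,0]]]'
python3 -m pendant '[[[0.0,0,0,0,0],[0,0,0,0,0],[0,0,0,0,0],[0,0,0,0,0],[0,0,0,0,0],[0,0,0,0,0]]]' 25
python3 - <<'E'
from h import *
D=[.4709,.1987,.179]
n=deckR(D[2])[:,2]
s=robot.read_state();T=R.from_rotvec(s['orientation']).as_matrix();print('push dir tool',(-T.T@n).round(3), s['wrist_torque'])
todo(dpt(D,(90,120,44))-[0,0,.0188],D[2]+np.pi/2)
E
```

```text
t: 5.25
tool_pos: [0.5189, 0.3286, 0.0833]
orientation: [0.283, -3.122, 0.004]
force: [-1.3, -0.4, 0.3]
opening: 0.0467
gripper_force: 0.0
t: 5.85
tool_pos: [0.5223, 0.3298, 0.0885]
orientation: [-0.288, 3.127, -0.0]
force: [1.2, -3.6, 4.6]
opening: 0.0114
gripper_force: 25.0
push dir tool [-0.294 -0.001  0.956] [-0.37996894 -0.3335821  -0.01043853]
t 5.85 tcp [0.5223 0.3298 0.0885] q6 -1.27 F [ 1.2 -3.6  4.6] op 0.0114 gf 25.0
shift cm before roll [0.1  0.01 0.36] roll deg 0.3 | shift after roll [0.1  0.01 0.36]
```

```bash
python3 -m pendant '[[[0,0,0,0,0],[0,-0.1,0,0.32,0],[0,-0.1,0,0.32,0],[0,-0.1,0,0.32,0],[0,0,0,0,0],[0,0,0,0,0]]]' 40
python3 - <<'E'
from h import *
c=robot.read_camera("scene");cv2.imwrite('pics/s2.png',cv2.resize(c['img'][115:215,295:405],(660,600),interpolation=cv2.INTER_CUBIC))
E
```

```text
t: 6.45
tool_pos: [0.5249, 0.3304, 0.0808]
orientation: [-0.288, 3.128, -0.001]
force: [-10.2, -9.1, 24.1]
opening: 0.0121
gripper_force: 40.0
```

View pics/s2.png

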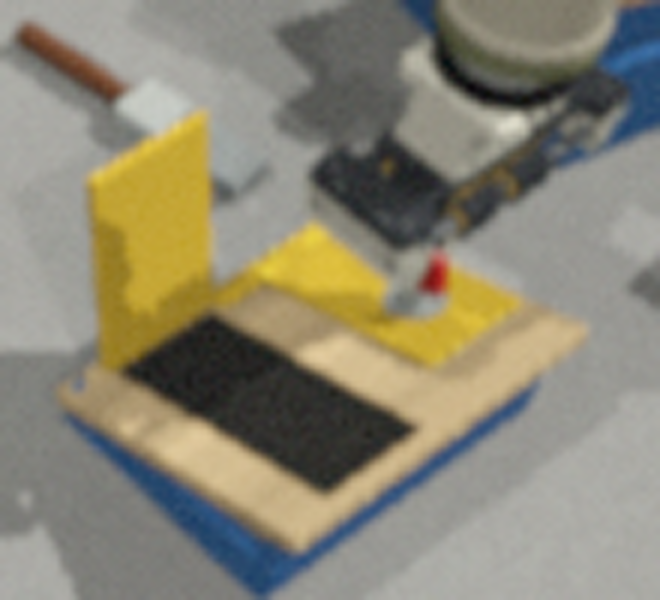

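The crop shows the gripper holding the red wing at about (435,270), pushed in about 8 mm (Fz 24 N). Now I turn it.

```bash
python3 -m pendant '[[[0,0,0,0,4],[0,0,0,0,7],[0,0,0,0,7],[0,0,0,0,7],[0,0,0,0,0]]]' 40
python3 - <<'E'
from h import *
s=robot.read_state();print(s['force'],s['wrist_torque'],s['opening'],s['q'][5],s['tool_pos'])
E
```

```text
t: 7.0
tool_pos: [0.5252, 0.3319, 0.0806]
orientation: [0.401, 3.114, 0.004]
force: [-7.0, -3.2, 18.8]
opening: 0.0127
gripper_force: 41.1
[-7.04371079 -3.20875789 18.83582413] [0.42447081 0.94147595 0.32063404] 0.01273063737662451 -0.834757726409991 [0.52524368 0.33188938 0.08064288]
```

Going well; continue the turn (25 of 90+ degrees so far).

```bash
python3 -m pendant '[[[0,0,0,0,7],[0,0,0,0,7],[0,0,0,0,7],[0,0,0,0,7],[0,0,0,0,0]]]' 40
python3 -m pendant '[[[0,0,0,0,7],[0,0,0,0,7],[0,0,0,0,7],[0,0,0,0,7],[0,0,0,0,0]]]' 40
python3 - <<'E'
from h import *
s=robot.read_state();print(s['force'],s['wrist_torque'],s['opening'],s['q'][5],s['tool_pos'])
E
```

```text
t: 7.5
tool_pos: [0.526, 0.3314, 0.0801]
orientation: [1.143, 2.924, 0.005]
force: [-1.7, -4.3, 12.5]
opening: 0.0153
gripper_force: 40.5
t: 8.0
tool_pos: [0.526, 0.3314, 0.0798]
orientation: [1.817, 2.561, 0.005]
force: [-1.3, -2.1, 10.6]
opening: 0.017
gripper_force: 42.5
[-1.28734907 -2.10280497 10.56801423] [ 0.018892   -0.74476842  0.12106907] 0.017041511074710435 0.14280544496781922 [0.52601437 0.33140985 0.07978105]
```

```bash
python3 -m pendant '[[[0,0,0,0,6],[0,0,0,0,4],[0,0,0,0,0],[0,0,0,0,2],[0,0,0,0,0]]]' 40
python3 - <<'E'
from h import *
s=robot.read_state();print(s['force'],s['wrist_torque'],s['opening'],s['q'][5],s['tool_pos'])
T=R.from_rotvec(s['orientation']).as_matrix();print('tool x yaw deg',np.degrees(np.arctan2(T[1,0],T[0,0])),'deck yaw',np.degrees(.179))
E
```

```text
t: 8.5
tool_pos: [0.5254, 0.3317, 0.0788]
orientation: [2.07, 2.363, 0.004]
force: [-0.8, 0.8, 6.2]
opening: 0.0175
gripper_force: 38.8
[-0.79978249  0.75388365  6.18509789] [ 0.21970128 -0.65618426  0.07650051] 0.01745074962349274 0.3480631535591214 [0.52535341 0.33168953 0.07884085]
tool x yaw deg 97.55534482778103 deck yaw 10.255944532841735
```

```bash
python3 -m pendant '[[[0.5,0,0,0,0],[0.5,0,0,0,0],[0.5,0,0,0,0],[0.5,0,0,-3,0],[0.5,0,0,-4,0],[0.5,0,0,-4,0],[0.5,0,0,-4,0],[0.5,0,0,-3,0]]]'
python3 - <<'E'
from h import *
c=robot.read_camera("scene")
w=robot.read_camera("wrist")
D=[.4709,.1987,.179]
for p in [(90,98,36),(90,142,36),(90,120,49)]: print(p,proj(w,dpt(D,p)))
a=cv2.resize(c['img'][115:215,295:405],(440,400),interpolation=cv2.INTER_CUBIC)
cv2.imwrite('pics/s3.png',np.hstack([a,cv2.resize(w['img'][:300],(360,211)).repeat(1,0) if 0 else cv2.copyMakeBorder(cv2.resize(w['img'],(360,270)),0,130,0,0,0)]))
E
```

```text
t: 9.3
tool_pos: [0.525, 0.3308, 0.2607]
orientation: [2.07, 2.362, 0.003]
force: [0.8, 0.9, -1.1]
opening: 0.0465
gripper_force: 0.0
(90, 98, 36) [252.58974881 204.02171464]
(90, 142, 36) [250.5367766  164.27146587]
(90, 120, 49) [247.85909591 187.09184128]
```

View pics/s3.png

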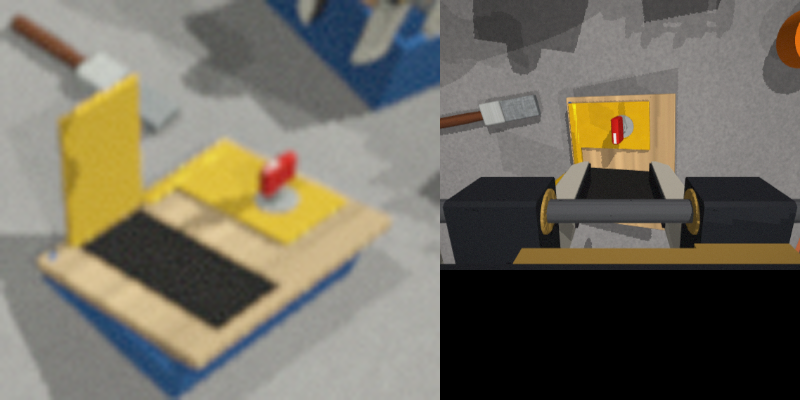

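The crop shows the wing turned across the slope and the stud staying in. I'll check its angle numerically.

```bash
python3 - <<'E'
from h import *
w=robot.read_camera("wrist"); D=[.4709,.1987,.179]
hsv=cv2.cvtColor(w['img'],cv2.COLOR_BGR2HSV)
m=cv2.inRange(hsv,(0,140,40),(6,255,255))|cv2.inRange(hsv,(172,140,40),(180,255,255))
m[240:]=0;m[:,:230]=0;m[:,290:]=0
cn=np.vstack([k for k in cv2.findContours(m,0,2)[0] if cv2.contourArea(k)>10]);print('seen',cv2.minAreaRect(cn),cv2.boundingRect(cn))
for th in(70,80,85,90,95):
  t=np.radians(th);P=[]
  for z in(26-5,54-5):
   for a in(-20,20):
    for b in(-6,6):
      P.append(proj(w,dpt(D,(90+a*np.cos(t)+b*np.sin(t),120-a*np.sin(t)+b*np.cos(t),z))))
  print(th,cv2.minAreaRect(np.array(P,'f4')),cv2.boundingRect(np.array(P,'f4')))
E
```

```text
seen ((251.73622131347656, 185.01551818847656), (38.0518684387207, 16.031112670898438), 86.633544921875) (243, 166, 18, 39)
70 ((251.61715698242188, 185.57229614257812), (39.549991607666016, 19.814857482910156), 68.2447280883789) (235, 163, 32, 44)
80 ((251.44053649902344, 185.49560546875), (40.96211624145508, 19.464223861694336), 77.77897644042969) (238, 163, 27, 44)
85 ((251.36285400390625, 185.4408416748047), (41.576507568359375, 19.200944900512695), 82.6002426147461) (239, 163, 24, 44)
90 ((251.29461669921875, 185.3771514892578), (42.12649154663086, 18.87714385986328), 87.46623229980469) (241, 164, 21, 43)
95 ((251.23695373535156, 185.3062744140625), (18.49161148071289, 42.610477447509766), 2.3821332454681396) (241, 163, 21, 44)
```

The stud is locked at about 90°. Next I go to the cartons.

```bash
python3 -m pendant '[[[1,0,0,0,8.59],[1,0,0,0,8.59],[1,0,0,0,8.59],[1,0,0,0,8.59],[1,0,0,0,8.59],[1,0,0,0,8.59],[1,0,0,0,8.59],[1,0,0,0,8.59]]]' >/dev/null
python3 -m pendant '[[[1,0,0,0,8.59],[1,0,0,0,8.59],[1,0,0,0,8.59],[1,0,0,0,3.1],[1,-1.2,4.6,0,0],[1,-1.2,4.6,0,0],[1,-1.2,4.6,0,0],[1,-1.2,4.6,0,0]]]'
python3 -m pendant '[[[1,-1.2,4.6,0,0],[1,-1.2,4.6,0,0],[1,-1.2,4.6,0,0],[1,-1.2,4.6,0,0],[1,-1.2,4.6,0,0],[1,-1.2,4.6,0,0],[1,-1.2,4.6,0,0],[1,-1.2,4.6,0,0]]]'
cat >> h.py <<'E'
def cartons(zc=.032,name='wrist',save=None):
    """fit each kraft box: edges of top face via minAreaRect on plane z of silhouettes; returns centre,yaw,size"""
    c=robot.read_camera(name); 
    if save: cv2.imwrite(save,c['img'])
    hsv=cv2.cvtColor(c['img'],cv2.COLOR_BGR2HSV)
    m=cv2.inRange(hsv,(8,60,90),(28,255,255)); m=cv2.morphologyEx(m,cv2.MORPH_CLOSE,np.ones((9,9)))
    n,l,s,ce=cv2.connectedComponentsWithStats(m); out=[]
    for i in range(1,n):
        if s[i,4]<400: continue
        cn=cv2.findContours((l==i).astype('uint8'),0,2)[0][0]
        w=np.array([onz(c,u,v,zc)[:2] for u,v in cn[:,0]],'f4')*1000
        (x,y),(a,b),t=cv2.minAreaRect(w)
        if a<b: t+=90; a,b=b,a
        print('carton? c',round(x),round(y),'size',round(a),round(b),'yaw',round((t+90)%180-90,1),'pix',s[i][:4])
E
python3 - <<'E'
from h import *
cartons(save='pics/w2.png'); print(robot.read_state()['tool_pos'])
E
```

```text
t: 11.05
tool_pos: [0.4748, 0.145, 0.2555]
orientation: [3.141, -0.0, -0.005]
force: [0.3, -1.3, 0.6]
opening: 0.0926
gripper_force: 0.0
t: 11.85
tool_pos: [0.3787, -0.2226, 0.2562]
orientation: [-3.14, 0.001, 0.003]
force: [0.5, -0.9, 0.2]
opening: 0.0931
gripper_force: 0.0
carton? c 553 -117 size 59 36 yaw 89.9 pix [133   0  54  37]
carton? c 558 -254 size 57 25 yaw -89.9 pix [258   0  53  26]
carton? c 470 -390 size 131 68 yaw 4.1 pix [369  34  63 120]
carton? c 439 -256 size 130 58 yaw -10.3 pix [251  62  69 118]
carton? c 422 -115 size 131 63 yaw -7.5 pix [140  79  58 114]
carton? c 199 -503 size 109 45 yaw 18.5 pix [436 269  40  65]
carton? c 96 -299 size 248 35 yaw 90.0 pix [224 353 170  21]
[ 0.37641051 -0.22869856  0.2559048 ]
```

View pics/w2.png

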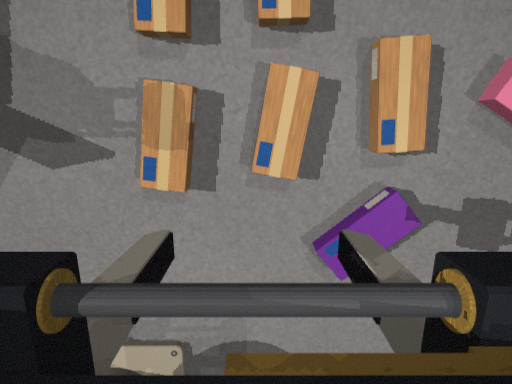

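The wrist view shows three full cartons at (167,135), (285,120) and (400,93), two at the top edge, purple at (365,232) and pink at (500,90). First grasp: A at (422,-112), yaw -7.5.

```bash
python3 - <<'E'
from h import *
todo([.422,-.112,.006],np.radians(82.5))
E
```

```text
t 11.9 tcp [ 0.3764 -0.2287  0.2559] q6 0.92 F [-3.3 -3.3 -0.5] op 0.0933 gf 0.0
shift cm before roll [  4.59 -11.75  24.95] roll deg 7.2 | shift after roll [  3.08 -12.23  24.95]
```

```bash
python3 -m pendant '[[[1,0,0,0,7.2],[1,0.9,-3.8,3,0],[1,0.9,-3.8,3,0],[1,0.9,-3.8,3,0],[1,0.38,-0.83,4.4,0],[1,0,0,4,0],[1,0,0,3,0],[1,0,0,0,0]]]'
python3 - <<'E'
from h import *
todo([.422,-.112,.006],np.radians(82.5))
E
```

```text
t: 12.7
tool_pos: [0.4209, -0.1015, 0.0479]
orientation: [-3.132, 0.197, 0.017]
force: [-0.3, 0.0, 0.4]
opening: 0.0929
gripper_force: 0.0
t 12.7 tcp [ 0.4209 -0.1015  0.0479] q6 1.34 F [-0.3  0.   0.4] op 0.0929 gf 0.0
shift cm before roll [0.29 1.04 4.18] roll deg 0.3 | shift after roll [0.29 1.04 4.18]
```

```bash
python3 -m pendant '[[[1,0.3,1.0,0,0],[1,0,0,2.5,0],[1,0,0,1.6,0],[1,0,0,0,0],[0,0,0,0,0],[0,0,0,0,0],[0,0,0,0,0],[0,0,0,0,0]]]' 30
python3 - <<'E'
from h import *
D=[.4709,.1987,.179]
todo(dpt(D,(77,0,60)),D[2]+np.pi/2)
E
```

```text
t: 13.5
tool_pos: [0.4286, -0.1145, 0.014]
orientation: [3.135, -0.198, 0.003]
force: [-0.1, 0.5, 0.2]
opening: 0.0658
gripper_force: 0.0
t 13.5 tcp [ 0.4286 -0.1145  0.014 ] q6 1.32 F [-0.1  0.5  0.2] op 0.0658 gf 0.0
shift cm before roll [  5.59 -33.28 -10.11] roll deg -17.5 | shift after roll [ 15.33 -30.06 -10.11]
```

```bash
python3 -m pendant '[[[0.75,-0.5,0,0.7,0],[0.75,0,0,0,0],[0.75,0,0,0,0]]]'
python3 -m pendant '[[[0,0,0,0,0],[0,0,0,0,0],[0,0,0,0,0],[0,0,0,0,0],[0,0,0,0,0]]]' 30
python3 - <<'E'
from h import *
todo([.422,-.112,.006],np.radians(82.5))
E
```

```text
t: 13.8
tool_pos: [0.4222, -0.1133, 0.0056]
orientation: [-3.135, 0.199, 0.002]
force: [0.1, 0.1, 0.8]
opening: 0.0696
gripper_force: 0.0
t: 14.3
tool_pos: [0.4229, -0.1135, 0.006]
orientation: [-3.135, 0.199, -0.0]
force: [0.8, 2.2, 0.0]
opening: 0.0581
gripper_force: 30.0
t 14.3 tcp [ 0.4229 -0.1135  0.006 ] q6 1.32 F [0.8 2.2 0. ] op 0.0581 gf 30.0
shift cm before roll [-0.11 -0.13  0.  ] roll deg 0.3 | shift after roll [-0.11 -0.13  0.  ]
```

```bash
cat >> h.py <<'E'
D=[.4709,.1987,.179]
def place(k,g=8,up=0):
    P=dpt(D,(65+g,0,32*k+24.8))-[0,0,.0188]+[0,0,up/1000]; todo(P,D[2]+np.pi/2); return P
E
python3 -m pendant '[[[0,0,0,-3,0],[0,0,0,-4,0],[0,0,0,-4,0],[0,0,0,-4,-5],[0,0,0,0,-8],[0,0,0,0,-4.5],[0,0,0,0,0],[0,0,0,0,0]]]' 30
python3 -c "
from h import *
place(0,up=50)"
```

```text
t: 15.1
tool_pos: [0.4225, -0.1134, 0.1555]
orientation: [-3.129, -0.277, 0.001]
force: [-0.2, 0.3, -2.3]
opening: 0.0576
gripper_force: 30.0
t 15.1 tcp [ 0.4225 -0.1134  0.1555] q6 1.01 F [-0.2  0.3 -2.3] op 0.0576 gf 30.0
shift cm before roll [ 16.48 -29.9    4.4 ] roll deg -0.2 | shift after roll [ 16.56 -29.85   4.4 ]
```

```bash
python3 -m pendant '[[[0,2.06,-3.73,0,0],[0,2.06,-3.73,0,0],[0,2.06,-3.73,0,0],[0,2.06,-3.73,0,0],[0,2.06,-3.73,0,0],[0,2.06,-3.73,0,0],[0,2.06,-3.73,0,0],[0,2.06,-3.73,0,0]]]' 30
python3 -m pendant '[[[0,0,0,1.5,0],[0,0,0,1.5,0],[0,0,0,1.4,0],[0,0,0,0,0],[0,0,0,0,0],[0,0,0,0,0]]]' 30
python3 -c "
from h import *
place(0,up=0)"
```

```text
t: 15.9
tool_pos: [0.5326, 0.2079, 0.1551]
orientation: [3.124, 0.276, -0.001]
force: [0.7, -0.7, -1.3]
opening: 0.0655
gripper_force: 0.3
t: 16.5
tool_pos: [0.5325, 0.2089, 0.1129]
orientation: [-3.129, -0.279, -0.002]
force: [0.1, -0.4, -0.4]
opening: 0.0001
gripper_force: 0.0
t 16.5 tcp [0.5325 0.2089 0.1129] q6 1.68 F [ 0.1 -0.4 -0.4] op 0.0001 gf 0.0
shift cm before roll [-0.01 -0.09  5.14] roll deg -0.1 | shift after roll [-0.01 -0.09  5.14]
```

The grip slackened and the carton dropped near the end of the carry. I'll raise the arm and look.

```bash
python3 -m pendant '[[[0,0,0,-4,0],[0.3,-3,0,-4,0],[0.6,-4,0,-4,0],[1,-4,0,-1,0],[1,0,0,0,0],[1,0,0,0,0]]]' 30
python3 - <<'E'
from h import *
cartons(.08)
w=robot.read_camera("wrist"); c=robot.read_camera("scene")
a=cv2.resize(c['img'][115:295,140:405],(530,360),interpolation=cv2.INTER_CUBIC)
cv2.imwrite('pics/s4.png',np.vstack([cv2.copyMakeBorder(a,0,0,0,270,0),cv2.resize(w['img'],(800,600))[:240]]))
E
```

```text
t: 17.1
tool_pos: [0.4288, 0.1907, 0.2391]
orientation: [-3.128, -0.28, -0.006]
force: [0.3, -0.0, -0.4]
opening: 0.0361
gripper_force: 0.0
carton? c 490 249 size 239 204 yaw -79.8 pix [ 73   0 263 215]
carton? c 553 -32 size 53 19 yaw 21.6 pix [492  73  20  56]
carton? c 278 258 size 83 18 yaw 1.2 pix [167 269  19  64]
carton? c 311 75 size 86 19 yaw 17.5 pix [326 268  19  66]
carton? c 222 114 size 520 41 yaw -79.8 pix [ 76 346 422  29]
```

View pics/s4.png

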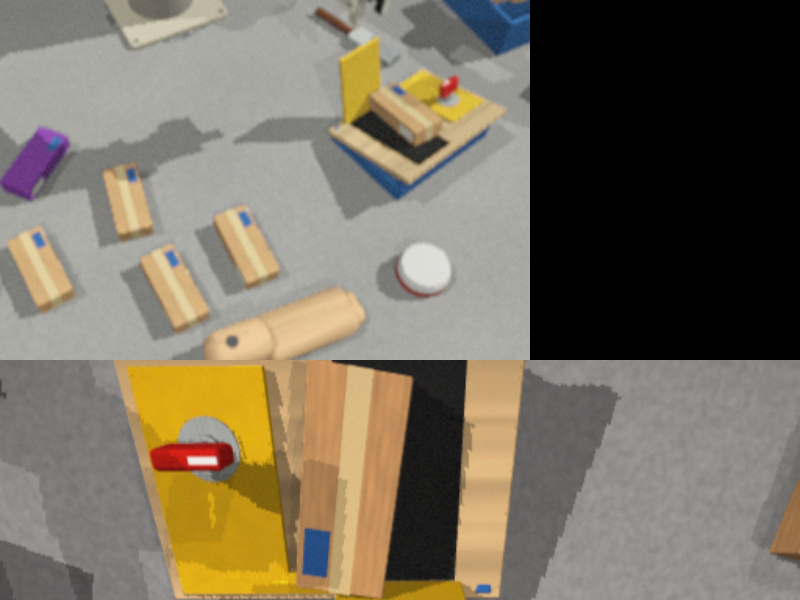

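The carton lies on the rack, shifted left and yawed: top-face corners near full-wrist pixels (264,10), (245,152) and (190,143). I'll compute its deck pose.

```bash
cat >> h.py <<'E'
def ondeck(c,u,v,z):
    o,d=ray(c,u,v); M=deckR(D[2]); o2=M.T@(o-[D[0],D[1],.035]); d2=M.T@d; return (o2+d2*(z/1000-o2[2])/d2[2])*1000
E
python3 - <<'E'
from h import *
w=robot.read_camera("wrist")
for u,v in[(264.3,10.2),(244.5,151.7),(190,142.7),(197,0)]: print(ondeck(w,u,v,32).round(1))
c=robot.read_camera("scene")
for u,v in[(370,95),(387,85),(440,122),(406,141),(407,132)]: print('scene',ondeck(c,u/2+140,v/2+115,32).round(1))
E
```

```text
[128.6  -8.1  32. ]
[ 0.1 11.1 32. ]
[10.2 67.6 32. ]
[135.9  47.9  32. ]
scene [ 6.  11.9 32. ]
scene [ 8.  52.7 32. ]
scene [145.4  34.7  32. ]
scene [137.5 -37.8  32. ]
scene [123.2 -20.   32. ]
```

```bash
python3 -m pendant '[[[0.77,0,0,0,4],[0.77,0,0,0,4.5],[0.77,0,0,0,0],[0.77,0,0,0,0]]]' 30
python3 - <<'E'
from h import *
todo(dpt(D,(69.4,29.8,28))+[0,0,.05-.0188],D[2]+np.pi/2-np.radians(8.5))
E
```

```text
t: 17.75
tool_pos: [0.4284, 0.1906, 0.2368]
orientation: [3.141, 0.051, -0.002]
force: [-0.1, -0.2, -0.8]
opening: 0.0716
gripper_force: 0.0
t 17.75 tcp [0.4284 0.1906 0.2368] q6 1.85 F [-0.1 -0.2 -0.8] op 0.0716 gf 0.0
shift cm before roll [ 9.59 -4.47 12.32] roll deg 0.1 | shift after roll [ 9.58 -4.49 12.32]
```

```bash
python3 -m pendant '[[[0.77,4,-2,0,0],[0.77,4,-2,2,0],[0.77,1.6,-0.5,4,0],[0.77,0,0,4,0],[0.77,0,0,2.3,0],[0.77,0,0,0,0],[0.77,0,0,0,0],[0.77,0,0,0,0]]]' 30
python3 - <<'E'
from h import *
todo(dpt(D,(69.4,29.8,28))+[0,0,-.0188],D[2]+np.pi/2-np.radians(8.5))
E
```

```text
t: 18.55
tool_pos: [0.5243, 0.2391, 0.1168]
orientation: [-3.14, -0.049, -0.005]
force: [0.2, -0.6, 1.1]
opening: 0.0716
gripper_force: 0.0
t 18.55 tcp [0.5243 0.2391 0.1168] q6 1.88 F [ 0.2 -0.6  1.1] op 0.0716 gf 0.0
shift cm before roll [-0.18  0.07  5.33] roll deg 0.0 | shift after roll [-0.18  0.07  5.33]
```

```bash
python3 -m pendant '[[[0.77,-0.1,0,2.5,0],[0.77,0,0,2,0],[0.77,0,0,0.7,0],[0.77,0,0,0,0],[0.77,0,0,0,0]]]' 30
python3 -m pendant '[[[0,0,0,0,0],[0,0,0,0,0],[0,0,0,0,0],[0,0,0,0,0],[0,0,0,0,0]]]' 30
python3 -c "
from h import *
place(0,10,10)"
```

```text
t: 19.05
tool_pos: [0.523, 0.239, 0.0642]
orientation: [-3.14, -0.048, -0.004]
force: [0.4, 0.1, 0.5]
opening: 0.072
gripper_force: 0.0
t: 19.55
tool_pos: [0.5229, 0.239, 0.0637]
orientation: [-3.14, -0.048, -0.003]
force: [0.4, 1.2, 5.0]
opening: 0.0583
gripper_force: 29.8
t 19.55 tcp [0.5229 0.239  0.0637] q6 1.88 F [0.4 1.2 5. ] op 0.0583 gf 29.8
shift cm before roll [ 1.04  2.92 -0.84] roll deg -8.5 | shift after roll [ 0.6   3.04 -0.84]
```

```bash
python3 -m pendant '[[[0,0.6,0,-1.2,0],[0,0.4,1.4,0,0],[0,0,1.5,0,-4],[0,0,0,0,-4.5],[0,0,0,0,0],[0,0,0,0,0],[0,0,0,0,0]]]' 30
python3 -c "
from h import *
place(0,8,3)"
```

```text
t: 20.25
tool_pos: [0.5327, 0.2096, 0.0742]
orientation: [3.129, 0.278, -0.001]
force: [-0.9, 0.5, -2.5]
opening: 0.0583
gripper_force: 29.7
t 20.25 tcp [0.5327 0.2096 0.0742] q6 1.68 F [-0.9  0.5 -2.5] op 0.0583 gf 29.7
shift cm before roll [-0.04 -0.03  0.98] roll deg -0.1 | shift after roll [-0.04 -0.03  0.98]
```

```bash
python3 -m pendant '[[[0,0,0,0.5,0],[0,0,0,0.5,0],[0,0,0,0,0],[0,0,0,0,0]]]' 20
python3 -m pendant '[[[0,-0.38,0,0.12,0],[0,-0.38,0,0.12,0],[0,0,0,0,0],[0,0,0,0,0]]]' 20
python3 -c "
from h import *
place(0,0,3)"
```

```text
t: 20.65
tool_pos: [0.5324, 0.21, 0.064]
orientation: [-3.129, -0.281, 0.001]
force: [-0.1, -0.2, -1.5]
opening: 0.0586
gripper_force: 19.8
t: 21.05
tool_pos: [0.5251, 0.2086, 0.062]
orientation: [-3.129, -0.281, 0.0]
force: [-0.1, 0.0, -1.4]
opening: 0.0586
gripper_force: 19.8
t 21.05 tcp [0.5251 0.2086 0.062 ] q6 1.68 F [-0.1  0.  -1.4] op 0.0586 gf 19.8
shift cm before roll [-0.03  0.01 -0.01] roll deg 0.0 | shift after roll [-0.03  0.01 -0.01]
```

```bash
python3 -m pendant '[[[0,0,0,0.2,0],[0,0,0,0,0],[0,-0.2,0,0.06,0],[0,0,0,0,0],[0,0,0,0,0]]]' 20
python3 -m pendant '[[[0,-0.2,0,0.16,0],[0,0,0,0,0],[0,-0.1,0,0.03,0],[0,0,0,0,0],[0,0,0,0,0]]]' 20
```

```text
t: 21.55
tool_pos: [0.5252, 0.2086, 0.0603]
orientation: [-3.128, -0.281, -0.007]
force: [5.3, 2.0, -1.2]
opening: 0.0584
gripper_force: 19.9
t: 22.05
tool_pos: [0.5252, 0.2086, 0.0604]
orientation: [-3.128, -0.281, -0.016]
force: [12.8, 2.6, 1.8]
opening: 0.0586
gripper_force: 19.9
```

```bash
python3 -m pendant '[[[0,0,0,0.2,0],[0,0,0,0.1,0],[0,0,0,0,0],[0,0,0,0,0]]]' 15
python3 -m pendant '[[[0.77,0,0,0,0],[0.77,0,0,0,0],[0.77,0,0,0,0],[0.77,0,0,-3,0],[0.77,0,0,-4,0],[0.77,0,0,-4,0],[0.77,0,0,-4,0],[0.77,0,0,0,0]]]'
```

```text
t: 22.45
tool_pos: [0.5254, 0.209, 0.0588]
orientation: [-3.127, -0.28, -0.017]
force: [6.4, 1.8, 13.3]
opening: 0.058
gripper_force: 15.0
t: 23.25
tool_pos: [0.5234, 0.2086, 0.2112]
orientation: [-3.127, -0.281, -0.015]
force: [0.3, 0.1, -0.2]
opening: 0.0714
gripper_force: 0.0
```

```bash
python3 -m pendant '[[[1,0,0,-2,8.5],[1,0,0,-2.5,1.8],[1,-1.45,4.34,0,0],[1,-1.45,4.34,0,0],[1,-1.45,4.34,0,0],[1,-1.45,4.34,0,0],[1,-1.45,4.34,0,0],[1,-1.45,4.34,0,0]]]'
python3 -m pendant '[[[1,-1.45,4.34,0,0],[1,-1.45,4.34,0,0],[1,-1.45,4.34,0,0],[1,-1.45,4.34,0,0],[1,0,0,0,0],[1,0,0,0,0],[1,0,0,0,0]]]'
python3 - <<'E'
from h import *
cartons(); cartons(.032,'scene')
todo([.439,-.256,.006],np.radians(90-10.3))
E
```

```text
t: 24.05
tool_pos: [0.4317, -0.054, 0.2482]
orientation: [-3.141, 0.001, 0.002]
force: [0.4, -0.2, 0.2]
opening: 0.0932
gripper_force: 0.0
t: 24.75
tool_pos: [0.3751, -0.2252, 0.2488]
orientation: [-3.14, 0.001, 0.001]
force: [0.6, 0.2, 1.0]
opening: 0.0934
gripper_force: 0.0
carton? c 550 -117 size 59 30 yaw 90.0 pix [128   0  55  32]
carton? c 555 -254 size 57 19 yaw 90.0 pix [256   0  54  21]
carton? c 492 -421 size 131 71 yaw 4.6 pix [396   7  70 127]
carton? c 439 -256 size 130 58 yaw -10.3 pix [249  58  70 121]
carton? c 201 -500 size 105 47 yaw 13.1 pix [437 269  39  64]
carton? c 100 -300 size 243 35 yaw 90.0 pix [224 353 170  21]
carton? c 100 770 size 1126 1001 yaw 39.6 pix [270   9 242 180]
carton? c -384 -470 size 696 51 yaw 89.7 pix [  0  64 163  52]
carton? c 182 -523 size 976 679 yaw -4.8 pix [  0  81 168 288]
carton? c 487 257 size 314 260 yaw 21.5 pix [304 133  88  73]
carton? c 627 -215 size 494 223 yaw 28.5 pix [192 196 131 108]
carton? c 845 511 size 144 104 yaw -71.9 pix [442 200  38  33]
carton? c 613 -123 size 140 64 yaw -2.7 pix [247 218  33  42]
carton? c 502 -429 size 143 60 yaw 3.9 pix [144 228  34  43]
carton? c 1092 139 size 901 225 yaw -90.0 pix [265 239 247 145]
t 24.85 tcp [ 0.3754 -0.2249  0.2492] q6 0.91 F [-0.1 -0.5  0. ] op 0.0931 gf 0.0
shift cm before roll [ 6.36  3.13 24.31] roll deg 10.4 | shift after roll [ 6.82  1.93 24.31]
```

```bash
python3 -m pendant '[[[1,0,0,4,8.5],[1,0,0,4,1.9],[1,3.4,0.95,3,0],[1,3.4,0.95,3,0],[1,0,0,4,0],[1,0,0,2.5,0],[1,0,0,0,0],[1,0,0,0,0]]]'
python3 - <<'E'
from h import *
todo([.439,-.256,.006],np.radians(90-10.3))
E
```

```text
t: 25.65
tool_pos: [0.4388, -0.2562, 0.0448]
orientation: [-3.128, 0.283, 0.001]
force: [-0.4, 0.6, 0.6]
opening: 0.093
gripper_force: 0.0
t 25.65 tcp [ 0.4388 -0.2562  0.0448] q6 1.12 F [-0.4  0.6  0.6] op 0.093 gf 0.0
shift cm before roll [ 0.02 -0.02  3.88] roll deg -0.0 | shift after roll [ 0.02 -0.02  3.88]
```

```bash
python3 -m pendant '[[[1,0,0,2,0],[1,0,0,1.8,0],[0.8,0,0,0,0],[0,0,0,0,0],[0,0,0,0,0],[0,0,0,0,0],[0,0,0,0,0],[0,0,0,0,0]]]' 30
python3 -m pendant '[[[0,0,0,-3,0],[0,0,0,-4,0],[0,0,0,-4,-7],[0,0,0,-4,-7],[0,0,0,-2,-6.6],[0,0,0,0,0],[0,0,0,0,0]]]' 30
python3 -c "
from h import *
place(1,8,30)"
```

```text
t: 26.45
tool_pos: [0.4392, -0.2575, 0.0076]
orientation: [3.128, -0.286, 0.002]
force: [-0.7, 2.1, 6.1]
opening: 0.058
gripper_force: 30.0
t: 27.15
tool_pos: [0.4381, -0.2571, 0.1755]
orientation: [-3.129, -0.272, 0.001]
force: [-0.5, 0.4, -3.1]
opening: 0.0575
gripper_force: 30.0
t 27.15 tcp [ 0.4381 -0.2571  0.1755] q6 0.77 F [-0.5  0.4 -3.1] op 0.0575 gf 30.0
shift cm before roll [ 16.41 -44.35   5.36] roll deg -0.3 | shift after roll [ 16.64 -44.27   5.36]
```

```bash
python3 -m pendant '[[[0,1.65,-4.43,0,-0.3],[0,1.65,-4.43,0,0],[0,1.65,-4.43,0,0],[0,1.65,-4.43,0,0],[0,1.65,-4.43,0,0],[0,1.65,-4.43,0,0],[0,1.65,-4.43,0,0],[0,1.65,-4.43,0,0]]]' 30
python3 -m pendant '[[[0,1.65,-4.43,0,0],[0,1.65,-4.43,0,0],[0,0,0,2.5,0],[0,0,0,2.8,0],[0,0,0,0,0],[0,0,0,0,0],[0,0,0,0,0]]]' 30
python3 -c "
from h import *
place(1,8,0)"
```

```text
t: 27.95
tool_pos: [0.5025, 0.1169, 0.1733]
orientation: [3.129, 0.281, -0.007]
force: [0.4, 0.2, -2.7]
opening: 0.0576
gripper_force: 30.0
t: 28.65
tool_pos: [0.5191, 0.2078, 0.1211]
orientation: [3.128, 0.283, -0.006]
force: [0.0, -0.1, -2.9]
opening: 0.0578
gripper_force: 30.0
t 28.65 tcp [0.5191 0.2078 0.1211] q6 1.68 F [ 0.  -0.1 -2.9] op 0.0578 gf 30.0
shift cm before roll [0.41 0.04 2.91] roll deg 0.1 | shift after roll [0.41 0.04 2.91]
```

```bash
python3 -m pendant '[[[0,0.5,0,0,0],[0,0,0,0.8,0],[0,0,0,0.8,0],[0,0,0,0.6,0],[0,0,0,0.4,0],[0,0,0,0.3,0],[0,0,0,0,0],[0,0,0,0,0]]]' 20
python3 -c "
from h import *
place(1,8,0)"
```

```text
t: 29.45
tool_pos: [0.5308, 0.21, 0.101]
orientation: [-3.127, -0.285, -0.019]
force: [-0.2, -1.8, 27.8]
opening: 0.0579
gripper_force: 20.0
t 29.45 tcp [0.5308 0.21   0.101 ] q6 1.68 F [-0.2 -1.8 27.8] op 0.0579 gf 20.0
shift cm before roll [-0.82  0.05  0.89] roll deg 0.1 | shift after roll [-0.82  0.05  0.89]
```

```bash
python3 -m pendant '[[[0,0,0,0,0],[0,0,0,0,0],[0,0,0,0,0]]]' 8
python3 -m pendant '[[[0,0,0,0,0],[0,0,0,0,0],[0,0,0,0,0]]]' 4
python3 -c "
from h import *
place(1,8,0)
c=robot.read_camera('scene');cv2.imwrite('pics/s5.png',cv2.resize(c['img'][115:215,295:405],(660,600),interpolation=cv2.INTER_CUBIC))"
```

```text
t: 29.75
tool_pos: [0.5293, 0.2098, 0.0983]
orientation: [-3.127, -0.284, -0.013]
force: [2.3, 0.5, 13.6]
opening: 0.058
gripper_force: 8.0
t: 30.05
tool_pos: [0.5278, 0.2095, 0.0965]
orientation: [-3.128, -0.285, -0.008]
force: [2.4, 0.7, 5.9]
opening: 0.0579
gripper_force: 4.0
t 30.05 tcp [0.5278 0.2095 0.0965] q6 1.68 F [2.4 0.7 5.9] op 0.0579 gf 4.0
shift cm before roll [-0.5   0.05  0.44] roll deg 0.1 | shift after roll [-0.5   0.05  0.44]
```

View pics/s5.png

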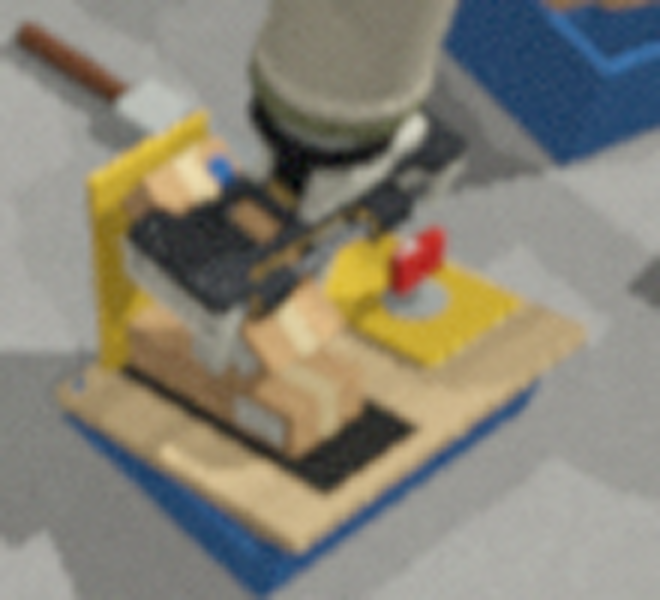

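The crop shows the second carton nose-down uphill, with its backstop end hung up at (200,180). I'll lift it, move upslope, set it down there, let it fall flat between the open fingers, and regrip to slide.

```bash
python3 -m pendant '[[[0,0,0,0,0],[0,0,0,0,0],[0,0.5,0,-0.8,0],[0,0.8,0,-1,0],[0,0.4,0,0,0],[0,0,0,0,0],[0,0,0,0,0]]]' 25
python3 - <<'E'
from h import *
P=place(1,20,0)
c=robot.read_camera('side'); Q=proj(c,P).astype(int); print(Q)
im=c['img'][Q[1]-45:Q[1]+35,Q[0]-50:Q[0]+50]; cv2.imwrite('pics/d1.png',cv2.resize(im,(700,560),interpolation=cv2.INTER_CUBIC))
E
```

```text
t: 30.8
tool_pos: [0.5415, 0.2121, 0.1115]
orientation: [3.128, 0.286, -0.003]
force: [-0.6, 1.0, -2.3]
opening: 0.0583
gripper_force: 25.0
t 30.8 tcp [0.5415 0.2121 0.1115] q6 1.67 F [-0.6  1.  -2.3] op 0.0583 gf 25.0
shift cm before roll [-0.75  0.05  1.59] roll deg 0.2 | shift after roll [-0.75  0.06  1.59]
[236 158]
```

View pics/d1.png

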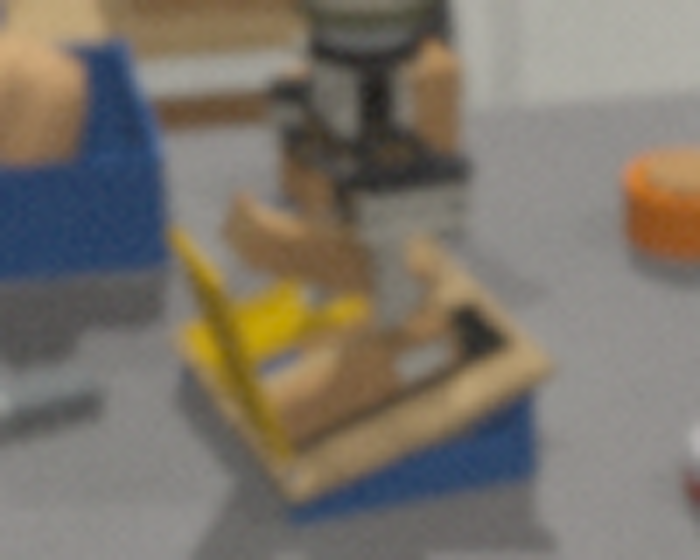

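The side crop shows the carton tilted with its backstop end up at (240,210), and the fingers at (395,260) nearer its uphill end. I'll set it back on the clear table at A's old spot, let it lie flat, and regrasp.

```bash
python3 -m pendant '[[[0,0,0,-4,0],[0,0,0,-4,0],[0,0,0,-4,0],[0,0,0,-3,0],[0,-2.33,4.07,0,0],[0,-2.33,4.07,0,0],[0,-2.33,4.07,0,0],[0,-2.33,4.07,0,0]]]' 30
python3 -m pendant '[[[0,-2.33,4.07,0,0],[0,-2.33,4.07,0,0],[0,-2.33,4.07,3,0],[0,0,0,4,0],[0,0,0,4,0],[0,0,0,4,0],[0,0,0,2,0],[0,0,0,0,0]]]' 30
python3 -m pendant '[[[0,0,0,1,0],[0,0,0,1,0],[0,0,0,1,0],[0,0,0,0,0],[0,0,0,0,0]]]' 30
```

```text
t: 31.65
tool_pos: [0.4787, 0.034, 0.2618]
orientation: [3.128, 0.287, -0.001]
force: [0.3, -1.2, -2.1]
opening: 0.0579
gripper_force: 30.0
t: 32.45
tool_pos: [0.4315, -0.0918, 0.0914]
orientation: [-3.125, -0.286, 0.011]
force: [-0.8, 0.4, -2.7]
opening: 0.0579
gripper_force: 30.0
t: 32.95
tool_pos: [0.4351, -0.093, 0.0656]
orientation: [-3.128, -0.286, 0.0]
force: [0.7, 0.7, -3.1]
opening: 0.058
gripper_force: 30.0
```

Keep lowering until contact.

```bash
python3 -m pendant '[[[0,0,0,0.7,0],[0,0,0,0.7,0],[0,0,0,0.7,0],[0,0,0,0,0],[0,0,0,0,0]]]' 20
python3 -m pendant '[[[0,0,0,0.7,0],[0,0,0,0.7,0],[0,0,0,0,0],[0,0,0,0,0]]]' 15
```

```text
t: 33.45
tool_pos: [0.4347, -0.0929, 0.0442]
orientation: [-3.128, -0.286, 0.001]
force: [0.6, -0.2, -2.3]
opening: 0.0577
gripper_force: 20.0
t: 33.85
tool_pos: [0.4347, -0.0929, 0.0302]
orientation: [-3.128, -0.286, 0.001]
force: [0.1, -0.1, -2.5]
opening: 0.0582
gripper_force: 15.0
```

```bash
python3 -m pendant '[[[0,0,0,0.6,0],[0,0,0,0.6,0],[0,0,0,0,0],[0,0,0,0,0]]]' 12
python3 -m pendant '[[[0,0,0,0.6,0],[0,0,0,0.4,0],[0,0,0,0,0],[0,0,0,0,0]]]' 12
```

```text
t: 34.25
tool_pos: [0.4347, -0.0929, 0.0182]
orientation: [-3.128, -0.286, 0.001]
force: [0.1, 0.6, -3.1]
opening: 0.058
gripper_force: 12.0
t: 34.65
tool_pos: [0.4349, -0.0929, 0.0083]
orientation: [-3.128, -0.286, 0.001]
force: [0.8, -0.4, -2.9]
opening: 0.0577
gripper_force: 12.0
```

```bash
python3 -m pendant '[[[0.7,0,0,-0.2,0],[0.7,0,0,0,0],[0.7,0,0,0,0],[1,0,0,-2,0],[1,0,0,-4,0],[1,-3,0,-5,0],[1,-3,0,-5,0],[1,0,0,-4,0]]]' 12
python3 -m pendant '[[[1,0,2,0,5],[1,0,4,0,5.3],[1,0,0,0,0],[1,0,0,0,0],[1,0,0,0,0]]]'
python3 - <<'E'
from h import *
cartons(save='pics/w3.png')
todo([.375,-.2,.24],np.pi/2)
E
```

```text
t: 35.45
tool_pos: [0.3825, -0.1025, 0.1982]
orientation: [3.128, 0.285, 0.0]
force: [1.5, -0.8, -0.2]
opening: 0.0926
gripper_force: 0.0
t: 35.95
tool_pos: [0.3917, -0.1612, 0.1961]
orientation: [-3.141, -0.005, 0.001]
force: [-0.5, -0.2, 0.2]
opening: 0.0929
gripper_force: 0.0
carton? c 550 -116 size 59 30 yaw -89.8 pix [177   0  63  37]
carton? c 556 -251 size 63 20 yaw -89.8 pix [319   0  69  25]
carton? c 487 -392 size 131 40 yaw 11.8 pix [471  14  41 140]
carton? c 398 -102 size 130 61 yaw 10.4 pix [157 111  81 128]
carton? c 252 -399 size 91 40 yaw 12.1 pix [438 269  38  65]
carton? c 164 -227 size 209 30 yaw -89.8 pix [224 353 170  21]
t 36.0 tcp [ 0.3918 -0.161   0.1961] q6 1.06 F [-0.   0.1  0.3] op 0.0927 gf 0.0
shift cm before roll [-1.69  3.89 -4.39] roll deg 0.2 | shift after roll [-1.68  3.9  -4.39]
```

View pics/w3.png

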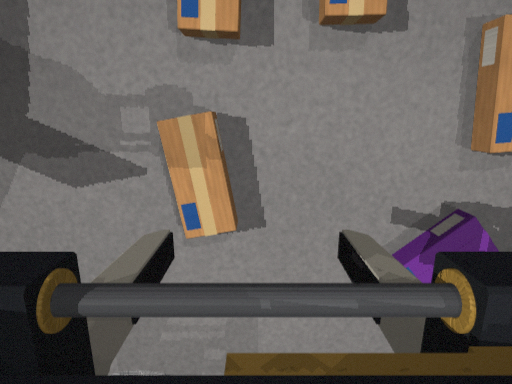

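The view shows the second carton flat at (197,175). I grasp it at (398,-101), yaw 10.4.

```bash
python3 - <<'E'
from h import *
todo([.398,-.101,.006],np.radians(100.4))
E
python3 -m pendant '[[[1,0,0,3,-8.5],[1,0,0,3,-1.9],[1,0,0,0,0]]]'
python3 - <<'E'
from h import *
todo([.398,-.101,.006],np.radians(100.4))
E
```

```text
t 36.0 tcp [ 0.3918 -0.161   0.1961] q6 1.06 F [-0.   0.1  0.3] op 0.0927 gf 0.0
shift cm before roll [ 0.66 -5.99 19.01] roll deg -10.2 | shift after roll [ 1.7  -5.78 19.01]
t: 36.3
tool_pos: [0.3892, -0.1594, 0.1322]
orientation: [-3.124, -0.292, 0.009]
force: [-0.5, 0.6, -0.4]
opening: 0.0933
gripper_force: 0.0
t 36.3 tcp [ 0.3892 -0.1594  0.1322] q6 0.87 F [-0.5  0.6 -0.4] op 0.0933 gf 0.0
shift cm before roll [ 2.01 -5.52 12.64] roll deg 0.3 | shift after roll [ 1.99 -5.53 12.64]
```

```bash
python3 -m pendant '[[[1,0.85,-2.9,2,0],[1,0.85,-2.9,2,0],[1,0,0,4,0],[1,0,0,3,0],[1,0,0,0,0],[1,0,0,0,0],[1,0,0,0,0]]]'
python3 - <<'E'
from h import *
todo([.398,-.101,.006],np.radians(100.4))
E
```

```text
t: 37.0
tool_pos: [0.3999, -0.1023, 0.0289]
orientation: [3.127, 0.288, 0.005]
force: [-0.5, -0.5, -0.0]
opening: 0.0929
gripper_force: 0.0
t 37.0 tcp [ 0.3999 -0.1023  0.0289] q6 1.01 F [-0.5 -0.5 -0. ] op 0.0929 gf 0.0
shift cm before roll [-0.17 -0.17  2.28] roll deg 0.1 | shift after roll [-0.17 -0.17  2.28]
```

```bash
python3 -m pendant '[[[1,-0.15,-0.15,1.5,0],[0.8,0,0,0.7,0],[0.8,0,0,0,0],[0,0,0,0,0],[0,0,0,0,0],[0,0,0,0,0],[0,0,0,0,0]]]' 30
python3 -m pendant '[[[0,0,0,-3,0],[0,0,0,-5,0],[0,0,0,-5,0],[0,0,0,-5,0],[0,0,0,-2,0],[0,0,0,0,0],[0,0,0,0,0]]]' 30
python3 -c "
from h import *
place(1,10,40)"
```

```text
t: 37.7
tool_pos: [0.3967, -0.1006, 0.0049]
orientation: [3.128, 0.289, 0.001]
force: [0.2, 1.0, 5.1]
opening: 0.0576
gripper_force: 30.0
t: 38.4
tool_pos: [0.3958, -0.1003, 0.2031]
orientation: [-3.128, -0.289, 0.001]
force: [-0.1, 0.0, -2.9]
opening: 0.0578
gripper_force: 30.0
t 38.4 tcp [ 0.3958 -0.1003  0.2031] q6 1.01 F [-0.1  0.  -2.9] op 0.0578 gf 30.0
shift cm before roll [ 18.35 -27.99   7.04] roll deg 0.3 | shift after roll [ 18.2  -28.09   7.04]
```

```bash
python3 -m pendant '[[[0,2.61,-4.0,0,0],[0,2.61,-4.0,0,0],[0,2.61,-4.0,0,0],[0,2.61,-4.0,0,0],[0,2.61,-4.0,0,0],[0,2.61,-4.0,0,0],[0,2.61,-4.0,0,0],[0,0,0,0,0]]]' 30
python3 -m pendant '[[[0,0,0,3,0],[0,0,0,3,0],[0,0,0,1,0],[0,0,0,0,0],[0,0,0,0,0],[0,0,0,0,0]]]' 30
python3 -c "
from h import *
place(1,10,18)"
```

```text
t: 39.2
tool_pos: [0.5231, 0.2126, 0.1989]
orientation: [-3.127, -0.296, 0.011]
force: [-0.7, -0.4, -2.4]
opening: 0.0577
gripper_force: 30.0
t: 39.8
tool_pos: [0.5256, 0.2083, 0.136]
orientation: [-3.128, -0.288, -0.004]
force: [0.4, 0.5, -2.5]
opening: 0.0577
gripper_force: 30.0
t 39.8 tcp [0.5256 0.2083 0.136 ] q6 1.67 F [ 0.4  0.5 -2.5] op 0.0577 gf 30.0
shift cm before roll [-0.08 -0.03  2.54] roll deg 0.3 | shift after roll [-0.08 -0.03  2.54]
```

```bash
python3 -m pendant '[[[0,0.1,0,1,0.3],[0,0,0,0.8,0],[0,0,0,0.3,0],[0,0,0,0,0],[0,0,0,0,0]]]' 25
python3 -m pendant '[[[0,0,0,0.3,0],[0,0,0,0,0],[0,0,0,0,0]]]' 25
python3 -c "
from h import *
place(1,10,18)"
```

```text
t: 40.3
tool_pos: [0.5255, 0.2084, 0.1132]
orientation: [3.129, 0.281, -0.0]
force: [0.0, 0.6, -2.8]
opening: 0.0577
gripper_force: 25.0
t: 40.6
tool_pos: [0.5255, 0.2084, 0.1103]
orientation: [3.129, 0.281, -0.0]
force: [0.3, 0.7, -3.1]
opening: 0.0576
gripper_force: 25.0
t 40.6 tcp [0.5255 0.2084 0.1103] q6 1.68 F [ 0.3  0.7 -3.1] op 0.0576 gf 25.0
shift cm before roll [-0.06 -0.01 -0.03] roll deg -0.0 | shift after roll [-0.06 -0.01 -0.03]
```

```bash
python3 -m pendant '[[[0,0,0,0.2,0],[0,0,0,0,0],[0,0,0,0,0]]]' 20
python3 -m pendant '[[[0,0,0,0.15,0],[0,0,0,0,0],[0,0,0,0,0]]]' 20
```

```text
t: 40.9
tool_pos: [0.5258, 0.2085, 0.1086]
orientation: [-3.129, -0.281, -0.001]
force: [-0.5, -0.5, -0.7]
opening: 0.0581
gripper_force: 20.0
t: 41.2
tool_pos: [0.5255, 0.2085, 0.107]
orientation: [-3.129, -0.281, 0.0]
force: [-3.5, -0.3, 2.6]
opening: 0.0581
gripper_force: 20.0
```

```bash
python3 -m pendant '[[[0.68,0,0,0,0],[0.68,0,0,0,0],[0.68,0,0,0,0],[0.68,0,0,0,0],[0.68,0,0,0,0]]]' 20
python3 -c "
from h import *
place(1,10,2)
c=robot.read_camera('side'); Q=(236,158)
im=c['img'][Q[1]-45:Q[1]+35,Q[0]-50:Q[0]+50]; cv2.imwrite('pics/d2.png',cv2.resize(im,(700,560),interpolation=cv2.INTER_CUBIC))"
```

```text
t: 41.7
tool_pos: [0.5256, 0.2084, 0.1068]
orientation: [-3.129, -0.281, -0.0]
force: [-0.1, -0.2, -0.1]
opening: 0.0632
gripper_force: 0.0
t 41.7 tcp [0.5256 0.2084 0.1068] q6 1.68 F [-0.1 -0.2 -0.1] op 0.0632 gf 0.0
shift cm before roll [-0.07 -0.02  1.21] roll deg -0.0 | shift after roll [-0.07 -0.02  1.21]
```

View pics/d2.png

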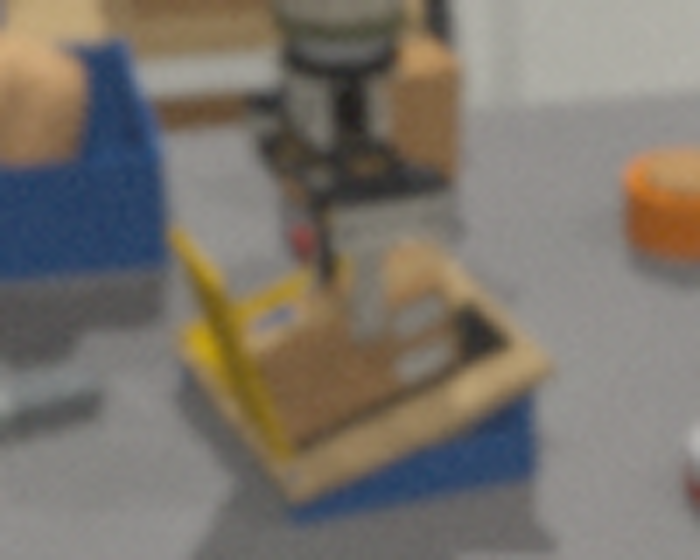

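The side crop shows the second carton flat on the first, labels at (415,315) and (425,360). I'll regrip and slide it to the backstop.

```bash
python3 -m pendant '[[[0.68,0,0,0.6,0],[0.68,0,0,0.6,0],[0,0,0,0,0],[0,0,0,0,0],[0,0,0,0,0],[0,0,0,0,0]]]' 20
python3 -m pendant '[[[0,-0.35,0,0.11,0],[0,-0.35,0,0.11,0],[0,-0.2,0,0.06,0],[0,0,0,0,0],[0,0,0,0,0]]]' 20
python3 -c "
from h import *
place(1,0,2)"
```

```text
t: 42.35
tool_pos: [0.5254, 0.2084, 0.0946]
orientation: [3.129, 0.281, -0.001]
force: [-0.4, 0.2, -3.2]
opening: 0.0579
gripper_force: 20.0
t: 42.85
tool_pos: [0.5187, 0.2073, 0.0932]
orientation: [-3.128, -0.281, -0.008]
force: [7.2, 1.2, -3.9]
opening: 0.058
gripper_force: 20.0
t 42.85 tcp [0.5187 0.2073 0.0932] q6 1.68 F [ 7.2  1.2 -3.9] op 0.058 gf 20.0
shift cm before roll [-0.32 -0.01  0.15] roll deg 0.0 | shift after roll [-0.32 -0.01  0.15]
```

```bash
python3 -m pendant '[[[0,-0.2,0,0.06,0],[0,0,0,0.3,0],[0,0,0,0,0],[0,0,0,0,0]]]' 20
python3 -m pendant '[[[0.7,0,0,0,0],[0.7,0,0,0,0],[0.7,0,0,0,0],[0.7,0,0,-4,0],[0.7,0,0,-4,0],[0.7,0,0,-4,0],[0.7,0,0,-4,0],[1,0,0,-5,8.5]]]'
python3 -m pendant '[[[1,-0.4,4.77,0,1.8],[1,-0.4,4.77,0,0],[1,-0.4,4.77,0,0],[1,-0.4,4.77,0,0],[1,-0.4,4.77,0,0],[1,-0.4,4.77,0,0],[1,-0.4,4.77,0,0],[1,-0.4,4.77,0,0]]]'
python3 -m pendant '[[[1,-0.4,4.77,0,0],[1,-0.4,4.77,0,0],[1,0,0,0,0],[1,0,0,0,0],[1,0,0,0,0]]]'
python3 - <<'E'
from h import *
cartons(); print(robot.read_state()['tool_pos'])
E
```

```text
t: 43.25
tool_pos: [0.5186, 0.2075, 0.0915]
orientation: [-3.127, -0.281, -0.015]
force: [8.9, 2.1, 2.1]
opening: 0.058
gripper_force: 20.0
t: 44.05
tool_pos: [0.5134, 0.2061, 0.2982]
orientation: [3.14, 0.047, -0.005]
force: [1.0, 0.3, 0.7]
opening: 0.0694
gripper_force: 0.0
t: 44.85
tool_pos: [0.4831, -0.1769, 0.2982]
orientation: [-3.141, 0.001, 0.001]
force: [1.5, 0.2, 0.4]
opening: 0.0931
gripper_force: 0.0
t: 45.35
tool_pos: [0.4758, -0.2697, 0.2982]
orientation: [-3.141, 0.001, 0.001]
force: [0.2, -0.3, -0.8]
opening: 0.0929
gripper_force: 0.0
carton? c 618 -253 size 129 58 yaw 1.5 pix [217   0  50 111]
carton? c 605 -122 size 130 65 yaw -2.7 pix [111  10  54 112]
carton? c 492 -424 size 130 66 yaw 4.6 pix [344 106  51  98]
carton? c 270 -580 size 119 53 yaw 13.1 pix [437 269  39  64]
carton? c 155 -354 size 274 41 yaw 90.0 pix [224 353 170  22]
[ 0.4760566  -0.26933813  0.29835981]
```

```bash
python3 - <<'E'
from h import *
todo([.492,-.428,.006],np.radians(94.6))
E
```

```text
t 45.4 tcp [ 0.4761 -0.2693  0.2984] q6 0.96 F [ 0.1 -0.2 -0.2] op 0.0928 gf 0.0
shift cm before roll [ 1.59 15.88 29.23] roll deg -4.6 | shift after roll [ 0.32 15.96 29.23]
```

```bash
python3 -m pendant '[[[1,0,0,3,-4.6],[1,0.1,4,3,0],[1,0.1,4,3,0],[1,0.1,4,3,0],[1,0,4,3,0],[1,0,0,4,0],[1,0,0,4,0],[1,0,0,2,0]]]'
python3 -m pendant '[[[1,0,0,0,0],[1,0,0,0,0]]]'
python3 - <<'E'
from h import *
todo([.492,-.428,.006],np.radians(94.6))
E
```

```text
t: 46.2
tool_pos: [0.4905, -0.4266, 0.0438]
orientation: [-3.135, -0.127, 0.006]
force: [-0.7, -0.3, -0.5]
opening: 0.0931
gripper_force: 0.0
t: 46.4
tool_pos: [0.4924, -0.4288, 0.0491]
orientation: [-3.139, -0.127, -0.0]
force: [-0.0, 0.5, 0.9]
opening: 0.0932
gripper_force: 0.0
t 46.4 tcp [ 0.4924 -0.4288  0.0491] q6 0.69 F [-0.   0.5  0.9] op 0.0932 gf 0.0
shift cm before roll [-0.03 -0.09  4.31] roll deg 0.0 | shift after roll [-0.03 -0.09  4.31]
```

```bash
python3 -m pendant '[[[1,0,0,2.5,0],[0.8,0,0,1.7,0],[0.8,0,0,0,0],[0,0,0,0,0],[0,0,0,0,0],[0,0,0,0,0],[0,0,0,0,0]]]' 30
python3 -m pendant '[[[0,0,0,-3,0],[0,0,0,-5,0],[0,0,0,-5,0],[0,0,0,-5,-5.7],[0,0,0,-4,0],[0,0,0,0,0],[0,0,0,0,0]]]' 30
python3 -c "
from h import *
place(2,10,40)"
```

```text
t: 47.1
tool_pos: [0.4923, -0.4302, 0.0079]
orientation: [3.138, 0.125, 0.002]
force: [-1.3, 2.8, 5.5]
opening: 0.0579
gripper_force: 30.0
t: 47.8
tool_pos: [0.4919, -0.4304, 0.2277]
orientation: [3.127, 0.28, 0.003]
force: [-0.2, -0.0, -3.3]
opening: 0.0578
gripper_force: 30.0
t 47.8 tcp [ 0.4919 -0.4304  0.2277] q6 0.6 F [-0.2 -0.  -3.3] op 0.0578 gf 30.0
shift cm before roll [ 13.64 -62.31   6.32] roll deg -0.0 | shift after roll [ 13.67 -62.3    6.32]
```

```bash
python3 -m pendant '[[[0,1.05,-4.79,0,0],[0,1.05,-4.79,0,0],[0,1.05,-4.79,0,0],[0,1.05,-4.79,0,0],[0,1.05,-4.79,0,0],[0,1.05,-4.79,0,0],[0,1.05,-4.79,0,0],[0,1.05,-4.79,0,0]]]' 30 >/dev/null
python3 -m pendant '[[[0,1.05,-4.79,0,0],[0,1.05,-4.79,0,0],[0,1.05,-4.79,0,0],[0,1.05,-4.79,0,0],[0,1.05,-4.79,0,0],[0,0,0,3,0],[0,0,0,3,0]]]' 30
python3 -m pendant '[[[0,0,0,0,0],[0,0,0,0,0],[0,0,0,0,0]]]' 30
python3 -c "
from h import *
place(2,10,18)"
```

```text
t: 49.3
tool_pos: [0.5137, 0.2089, 0.1635]
orientation: [3.128, 0.286, -0.003]
force: [0.2, -1.0, -2.0]
opening: 0.0578
gripper_force: 30.0
t: 49.6
tool_pos: [0.5156, 0.207, 0.1674]
orientation: [-3.129, -0.28, -0.001]
force: [0.0, 0.0, -2.4]
opening: 0.0578
gripper_force: 30.0
t 49.6 tcp [0.5156 0.207  0.1674] q6 1.68 F [ 0.   0.  -2.4] op 0.0578 gf 30.0
shift cm before roll [-0.    0.02  2.62] roll deg -0.0 | shift after roll [-0.    0.02  2.62]
```

```bash
python3 -m pendant '[[[0,0,0,1.3,0],[0,0,0,1.3,0],[0,0,0,0.2,0],[0,0,0,0,0],[0,0,0,0,0]]]' 25
python3 -m pendant '[[[0,0,0,0.2,0],[0,0,0,0,0],[0,0,0,0,0]]]' 20
```

```text
t: 50.1
tool_pos: [0.5148, 0.2071, 0.1383]
orientation: [3.129, 0.281, -0.001]
force: [0.1, 0.4, -1.6]
opening: 0.0581
gripper_force: 25.0
t: 50.4
tool_pos: [0.5151, 0.2073, 0.1367]
orientation: [-3.129, -0.281, -0.0]
force: [-1.4, 0.2, 0.1]
opening: 0.0575
gripper_force: 20.0
```

Contact. Release to let it fall flat, lower, regrip and slide.

```bash
python3 -m pendant '[[[0.68,0,0,0,0],[0.68,0,0,0,0],[0.68,0,0,0,0],[0.68,0,0,0,0],[0.68,0,0,0.6,0],[0.68,0,0,0.6,0],[0.68,0,0,0,0]]]' 20
python3 -m pendant '[[[0,0,0,0,0],[0,0,0,0,0],[0,0,0,0,0],[0,0,0,0,0]]]' 20
python3 -m pendant '[[[0,-0.35,0,0.11,0],[0,-0.35,0,0.11,0],[0,-0.2,0,0.06,0],[0,0,0,0,0],[0,0,0,0,0]]]' 20
python3 -c "
from h import *
place(2,0,0)"
```

```text
t: 51.1
tool_pos: [0.5141, 0.2069, 0.1228]
orientation: [3.129, 0.281, -0.004]
force: [-0.1, -0.1, 0.2]
opening: 0.0632
gripper_force: 0.0
t: 51.5
tool_pos: [0.5149, 0.2072, 0.1243]
orientation: [3.129, 0.281, -0.0]
force: [-0.9, -0.3, -2.3]
opening: 0.058
gripper_force: 20.0
t: 52.0
tool_pos: [0.5088, 0.2062, 0.1232]
orientation: [-3.128, -0.281, -0.011]
force: [10.1, 1.2, -3.5]
opening: 0.0578
gripper_force: 20.0
t 52.0 tcp [0.5088 0.2062 0.1232] q6 1.68 F [10.1  1.2 -3.5] op 0.0578 gf 20.0
shift cm before roll [-0.28  0.06  0.29] roll deg -0.0 | shift after roll [-0.28  0.06  0.29]
```

```bash
python3 -m pendant '[[[0,-0.15,0,0.05,0],[0,0,0,0.3,0],[0,0,0,0,0],[0,0,0,0,0]]]' 20
python3 -m pendant '[[[0.7,0,0,0,0],[0.7,0,0,0,0],[0.7,0,0,0,0],[0.7,0,0,-4,0],[0.7,0,0,-4,0],[0.7,0,0,-4,0],[1,0,0,-2,8.5],[1,0,0,0,4.4]]]'
python3 -m pendant '[[[1,0,0,0,0],[1,0,0,0,0]]]'
python3 - <<'E'
from h import *
todo([.605,-.1185,.006],np.radians(87.3))
E
```

```text
t: 52.4
tool_pos: [0.5088, 0.2063, 0.122]
orientation: [-3.127, -0.281, -0.016]
force: [7.4, 2.2, 8.3]
opening: 0.0576
gripper_force: 20.0
t: 53.2
tool_pos: [0.5062, 0.2059, 0.2624]
orientation: [-3.139, 0.081, -0.009]
force: [0.6, 0.0, 0.3]
opening: 0.077
gripper_force: 0.0
t: 53.4
tool_pos: [0.5041, 0.2052, 0.257]
orientation: [3.14, -0.069, -0.003]
force: [0.0, -1.3, 0.6]
opening: 0.0913
gripper_force: 0.0
t 53.4 tcp [0.5041 0.2052 0.257 ] q6 1.91 F [ 0.  -1.3  0.6] op 0.0913 gf 0.0
shift cm before roll [11.54 31.88 25.1 ] roll deg 0.2 | shift after roll [11.65 31.84 25.1 ]
```

```bash
python3 -m pendant '[[[1,1.45,3.98,0,0],[1,1.45,3.98,0,0],[1,1.45,3.98,0,0],[1,1.45,3.98,0,0],[1,1.45,3.98,0,0],[1,1.45,3.98,3,0],[1,1.45,3.98,3,0],[1,1.45,3.98,3,0]]]'
python3 -m pendant '[[[1,0,0,4,0],[1,0,0,4,0],[1,0,0,3.5,0],[1,0,0,0,0],[1,0,0,0,0],[1,0,0,0,0]]]'
python3 - <<'E'
from h import *
todo([.605,-.1185,.006],np.radians(87.3))
E
```

```text
t: 54.2
tool_pos: [0.604, -0.1151, 0.1692]
orientation: [-3.14, 0.069, 0.002]
force: [0.1, 0.3, 0.5]
opening: 0.0928
gripper_force: 0.0
t: 54.8
tool_pos: [0.606, -0.1139, 0.0589]
orientation: [3.14, -0.071, 0.005]
force: [-0.1, -0.5, 1.9]
opening: 0.0929
gripper_force: 0.0
t 54.8 tcp [ 0.606  -0.1139  0.0589] q6 1.35 F [-0.1 -0.5  1.9] op 0.0929 gf 0.0
shift cm before roll [-0.09  0.46  5.29] roll deg 0.1 | shift after roll [-0.09  0.46  5.29]
```

```bash
python3 -m pendant '[[[1,-0.1,0.45,2.5,0],[0.8,0,0,2.7,0],[0.8,0,0,0,0],[0.8,0,0,0,0],[0,0,0,0,0],[0,0,0,0,0],[0,0,0,0,0],[0,0,0,0,0]]]' 30
python3 -m pendant '[[[0,0,0,-3,0],[0,0,0,-5,0],[0,0,0,-5,0],[0,0,0,-5,-8.5],[0,0,0,-5,-4.5],[0,0,0,-2,0],[0,0,0,0,0],[0,0,0,0,0]]]' 30
python3 -c "
from h import *
place(3,10,40)"
```

```text
t: 55.6
tool_pos: [0.6046, -0.1182, 0.0063]
orientation: [3.14, -0.072, 0.004]
force: [-0.4, 0.9, 6.5]
opening: 0.0574
gripper_force: 30.0
t: 56.4
tool_pos: [0.6029, -0.118, 0.2534]
orientation: [-3.129, -0.283, 0.001]
force: [-0.7, 0.3, -3.0]
opening: 0.0581
gripper_force: 30.0
t 56.4 tcp [ 0.6029 -0.118   0.2534] q6 1.11 F [-0.7  0.3 -3. ] op 0.0581 gf 30.0
shift cm before roll [ -3.71 -33.51   5.98] roll deg 0.1 | shift after roll [ -3.75 -33.51   5.98]
```

```bash
python3 -m pendant '[[[0,-0.53,-4.79,0,0],[0,-0.53,-4.79,0,0],[0,-0.53,-4.79,0,0],[0,-0.53,-4.79,0,0],[0,-0.53,-4.79,0,0],[0,-0.53,-4.79,0,0],[0,-0.53,-4.79,0,0]]]' 30 >/dev/null
python3 -m pendant '[[[0,0,0,3,0],[0,0,0,3,0],[0,0,0,1,0],[0,0,0,0,0],[0,0,0,0,0],[0,0,0,0,0]]]' 30
python3 -c "
from h import *
place(3,10,15)"
```

```text
t: 57.7
tool_pos: [0.5075, 0.205, 0.1859]
orientation: [-3.128, -0.282, -0.003]
force: [-0.7, 0.0, -2.1]
opening: 0.0582
gripper_force: 30.0
t 57.7 tcp [0.5075 0.205  0.1859] q6 1.68 F [-0.7  0.  -2.1] op 0.0582 gf 30.0
shift cm before roll [-0.12 -0.03  1.72] roll deg 0.1 | shift after roll [-0.12 -0.03  1.72]
```

```bash
python3 -m pendant '[[[0,0,0,0.7,0],[0,0,0,0.7,0],[0,0,0,0,0],[0,0,0,0,0]]]' 25
python3 -m pendant '[[[0,0,0,0.2,0],[0,0,0,0,0],[0,0,0,0,0]]]' 20
```

```text
t: 58.1
tool_pos: [0.5064, 0.205, 0.1703]
orientation: [3.129, 0.283, -0.001]
force: [-0.8, 0.8, -2.3]
opening: 0.0578
gripper_force: 25.0
t: 58.4
tool_pos: [0.5064, 0.2052, 0.1686]
orientation: [-3.129, -0.284, 0.0]
force: [-2.4, -0.9, 0.4]
opening: 0.0578
gripper_force: 20.0
```

```bash
python3 -m pendant '[[[0.68,0,0,0,0],[0.68,0,0,0,0],[0.68,0,0,0,0],[0.68,0,0,0,0],[0.68,0,0,0.6,0],[0.68,0,0,0.6,0],[0.68,0,0,0,0]]]' 20
python3 -m pendant '[[[0,0,0,0,0],[0,0,0,0,0],[0,0,0,0,0],[0,0,0,0,0]]]' 20
python3 -m pendant '[[[0,-0.35,0,0.11,0],[0,-0.35,0,0.11,0],[0,-0.2,0,0.06,0],[0,0,0,0,0],[0,0,0,0,0]]]' 20
python3 -c "
from h import *
place(3,0,0)"
```

```text
t: 59.1
tool_pos: [0.5056, 0.2049, 0.1548]
orientation: [3.128, 0.283, -0.004]
force: [0.1, -0.0, -1.5]
opening: 0.0633
gripper_force: 0.0
t: 59.5
tool_pos: [0.5064, 0.2051, 0.1563]
orientation: [3.129, 0.283, -0.0]
force: [0.2, -0.1, -2.2]
opening: 0.0578
gripper_force: 20.0
t: 60.0
tool_pos: [0.5002, 0.204, 0.1551]
orientation: [-3.128, -0.283, -0.011]
force: [10.6, 1.0, -2.6]
opening: 0.058
gripper_force: 20.0
t 60.0 tcp [0.5002 0.204  0.1551] q6 1.68 F [10.6  1.  -2.6] op 0.058 gf 20.0
shift cm before roll [-0.34  0.    0.43] roll deg 0.1 | shift after roll [-0.34  0.    0.43]
```

```bash
python3 -m pendant '[[[0,-0.15,0,0.05,0],[0,0,0,0.3,0],[0,0,0,0,0],[0,0,0,0,0]]]' 20
python3 -m pendant '[[[0.7,0,0,0,0],[0.7,0,0,0,0],[0.7,0,0,0,0],[0.7,0,0,-4,0],[0.7,0,0,-4,0],[1,0,0,-4,0],[1,0,0,0,8.5],[1,0,0,0,0]]]'
python3 -m pendant '[[[1,0,0,0,0],[1,0,0,0,0]]]'
python3 - <<'E'
from h import *
todo([.618,-.253,.006],np.radians(91.5))
E
```

```text
t: 60.4
tool_pos: [0.5002, 0.2041, 0.154]
orientation: [-3.127, -0.283, -0.016]
force: [8.9, 1.2, 9.1]
opening: 0.0575
gripper_force: 20.0
t: 61.2
tool_pos: [0.4966, 0.2034, 0.2713]
orientation: [-3.141, -0.046, -0.003]
force: [0.2, 0.1, -0.5]
opening: 0.0846
gripper_force: 0.0
t: 61.4
tool_pos: [0.4953, 0.203, 0.2683]
orientation: [3.14, 0.056, -0.005]
force: [-0.2, 0.4, 0.4]
opening: 0.0927
gripper_force: 0.0
t 61.4 tcp [0.4953 0.203  0.2683] q6 1.83 F [-0.2  0.4  0.4] op 0.0927 gf 0.0
shift cm before roll [10.73 45.99 26.23] roll deg 0.5 | shift after roll [11.16 45.88 26.23]
```

```bash
python3 -m pendant '[[[1,1.1,4.59,0,0.5],[1,1.1,4.59,0,0],[1,1.1,4.59,0,0],[1,1.1,4.59,0,0],[1,1.1,4.59,0,0],[1,1.1,4.59,0,0],[1,1.1,4.59,0,0],[1,1.1,4.59,0,0]]]' >/dev/null
python3 -m pendant '[[[1,1.1,4.59,1,0],[1,1.1,4.59,1,0],[1,0,0,4,0],[1,0,0,4,0],[1,0,0,4,0],[1,0,0,4,0],[1,0,0,4,0],[1,0,0,0,0]]]' >/dev/null
python3 -m pendant '[[[1,0,0,0,0],[1,0,0,0,0],[1,0,0,0,0]]]'
python3 - <<'E'
from h import *
todo([.618,-.253,.006],np.radians(91.5))
cartons(.032,'scene')
E
```

```text
t: 63.3
tool_pos: [0.6194, -0.2539, 0.0535]
orientation: [3.139, 0.038, 0.007]
force: [0.3, -0.1, -0.2]
opening: 0.093
gripper_force: 0.0
t 63.3 tcp [ 0.6194 -0.2539  0.0535] q6 1.08 F [ 0.3 -0.1 -0.2] op 0.093 gf 0.0
shift cm before roll [-0.15 -0.1   4.75] roll deg -0.1 | shift after roll [-0.15 -0.1   4.75]
carton? c 190 846 size 1000 889 yaw -50.4 pix [311   9 201 180]
carton? c -315 620 size 478 185 yaw 89.8 pix [272  15  63  41]
carton? c -384 -469 size 698 51 yaw 89.7 pix [  0  64 163  52]
carton? c 181 -523 size 978 679 yaw -4.8 pix [  0  81 167 288]
carton? c 487 257 size 314 260 yaw 21.5 pix [305 133  87  73]
carton? c 844 510 size 145 104 yaw -76.4 pix [442 200  38  33]
carton? c 719 -188 size 358 186 yaw 45.9 pix [207 233 116  71]
carton? c 1092 140 size 899 225 yaw -90.0 pix [266 239 246 145]
```

```bash
python3 -m pendant '[[[1,-0.1,-0.1,2.5,0],[0.8,0,0,2.2,0],[0.8,0,0,0,0],[0.8,0,0,0,0],[0,0,0,0,0],[0,0,0,0,0],[0,0,0,0,0],[0,0,0,0,0]]]' 30
python3 -m pendant '[[[0,0,0,-3,0],[0,0,0,-5,0],[0,0,0,-5,0],[0,0,0,-5,-8.5],[0,0,0,-5,-0.3],[0,0,0,-4,0],[0,0,0,0,0],[0,0,0,0,0]]]' 30
python3 -c "
from h import *
place(4,10,40)"
```

```text
t: 64.15
tool_pos: [0.6172, -0.2524, 0.0046]
orientation: [3.14, 0.037, 0.003]
force: [-1.0, -0.4, 5.4]
opening: 0.0581
gripper_force: 30.0
t: 64.95
tool_pos: [0.6168, -0.2521, 0.274]
orientation: [3.128, 0.278, 0.003]
force: [-0.4, 0.6, -2.6]
opening: 0.0577
gripper_force: 30.0
t 64.95 tcp [ 0.6168 -0.2521  0.274 ] q6 0.93 F [-0.4  0.6 -2.6] op 0.0577 gf 30.0
shift cm before roll [ -3.77 -46.96   4.91] roll deg -0.1 | shift after roll [ -3.68 -46.97   4.91]
```

```bash
python3 -m pendant '[[[0,-0.37,-4.7,0,0],[0,-0.37,-4.7,0,0],[0,-0.37,-4.7,0,0],[0,-0.37,-4.7,0,0],[0,-0.37,-4.7,0,0],[0,-0.37,-4.7,0,0],[0,-0.37,-4.7,0,0],[0,-0.37,-4.7,0,0]]]' 30 >/dev/null
python3 -m pendant '[[[0,-0.37,-4.7,0,0],[0,-0.37,-4.7,0,0],[0,0,0,3,0],[0,0,0,2.5,0],[0,0,0,0,0],[0,0,0,0,0],[0,0,0,0,0]]]' 30
python3 -c "
from h import *
place(4,10,15)"
```

```text
t: 66.45
tool_pos: [0.4975, 0.2039, 0.2188]
orientation: [-3.129, -0.277, -0.001]
force: [-0.9, 0.1, -1.5]
opening: 0.0579
gripper_force: 30.0
t 66.45 tcp [0.4975 0.2039 0.2188] q6 1.69 F [-0.9  0.1 -1.5] op 0.0579 gf 30.0
shift cm before roll [-0.06  0.04  1.95] roll deg -0.1 | shift after roll [-0.06  0.04  1.95]
```

```bash
python3 -m pendant '[[[0,0,0,0.8,0],[0,0,0,0.8,0],[0,0,0,0,0],[0,0,0,0,0]]]' 25
python3 -m pendant '[[[0,0,0,0.25,0],[0,0,0,0,0],[0,0,0,0,0]]]' 20
```

```text
t: 66.85
tool_pos: [0.4969, 0.204, 0.2018]
orientation: [3.129, 0.278, -0.001]
force: [-0.1, -0.3, -3.1]
opening: 0.058
gripper_force: 25.0
t: 67.15
tool_pos: [0.4974, 0.2042, 0.2]
orientation: [-3.129, -0.278, -0.001]
force: [-0.5, -0.3, -1.3]
opening: 0.058
gripper_force: 20.0
```

```bash
python3 -m pendant '[[[0.68,0,0,0,0],[0.68,0,0,0,0],[0.68,0,0,0,0],[0.68,0,0,0,0],[0.68,0,0,0.6,0],[0.68,0,0,0.6,0],[0.68,0,0,0,0]]]' 20
python3 -m pendant '[[[0,0,0,0,0],[0,0,0,0,0],[0,0,0,0,0],[0,0,0,0,0]]]' 20
python3 -m pendant '[[[0,-0.35,0,0.11,0],[0,-0.35,0,0.11,0],[0,-0.2,0,0.06,0],[0,0,0,0,0],[0,0,0,0,0]]]' 20
python3 -c "
from h import *
place(4,0,0)"
```

```text
t: 67.85
tool_pos: [0.4962, 0.2039, 0.186]
orientation: [3.129, 0.278, -0.004]
force: [-0.6, -0.3, -0.4]
opening: 0.0633
gripper_force: 0.0
t: 68.25
tool_pos: [0.497, 0.2042, 0.1875]
orientation: [3.129, 0.278, -0.0]
force: [-1.2, -0.1, -2.1]
opening: 0.0578
gripper_force: 20.0
t: 68.75
tool_pos: [0.4903, 0.203, 0.1863]
orientation: [-3.128, -0.278, -0.009]
force: [7.7, 0.6, -1.7]
opening: 0.0577
gripper_force: 20.0
t 68.75 tcp [0.4903 0.203  0.1863] q6 1.69 F [ 7.7  0.6 -1.7] op 0.0577 gf 20.0
shift cm before roll [-0.3   0.08  0.49] roll deg -0.1 | shift after roll [-0.3   0.08  0.49]
```

```bash
python3 -m pendant '[[[0,-0.15,0,0.05,0],[0,0,0,0.3,0],[0,0,0,0,0],[0,0,0,0,0]]]' 20
python3 -m pendant '[[[0.7,0,0,0,0],[0.7,0,0,0,0],[0.7,0,0,0,0],[0.7,0,0,-4,0],[0.7,0,0,-4,0],[0.7,0,0,-4,0],[0.7,-3,0,-3,0],[0.7,-4,0,0,0]]]'
python3 -m pendant '[[[1,-2,2,0,0],[1,0,0,0,0],[1,0,0,0,0],[1,0,0,0,0]]]'
python3 - <<'E'
from h import *
w=robot.read_camera("wrist"); c=robot.read_camera("scene"); s=robot.read_camera("side")
a=cv2.resize(c['img'][110:210,295:395],(400,400),interpolation=cv2.INTER_CUBIC)
b=cv2.resize(s['img'][100:200,190:290],(400,400),interpolation=cv2.INTER_CUBIC)
e=cv2.copyMakeBorder(w['img'][:200],0,0,0,288,0)
cv2.imwrite('pics/fin.png',np.vstack([np.hstack([a,b]),e]))
# predicted stacked top corners in the three views
for n,k,o in(('scene',c,lambda p:(p-[295,110])*4),('side',s,lambda p:(p-[190,100])*4+[400,0]),('wrist',w,lambda p:p+[0,400])):
  print(n,[o(proj(k,dpt(D,q))).round().tolist() for q in((0,29,160),(0,-29,160),(130,-29,160),(130,29,160))], 'bottom',[o(proj(k,dpt(D,q))).round().tolist() for q in((130,-29,0),(130,29,0))])
E
```

```text
t: 69.15
tool_pos: [0.4904, 0.2032, 0.185]
orientation: [-3.127, -0.278, -0.016]
force: [9.1, 1.6, 7.9]
opening: 0.0576
gripper_force: 20.0
t: 69.95
tool_pos: [0.419, 0.1902, 0.3357]
orientation: [-3.128, -0.277, -0.009]
force: [-0.3, 0.5, 1.2]
opening: 0.0651
gripper_force: 0.0
t: 70.35
tool_pos: [0.4019, 0.167, 0.3309]
orientation: [-3.129, -0.278, 0.001]
force: [0.3, -0.2, -0.2]
opening: 0.0909
gripper_force: 0.0
scene [[124.0, 77.0], [74.0, 107.0], [193.0, 167.0], [245.0, 133.0]] bottom [[193.0, 321.0], [240.0, 288.0]]
side [[480.0, 166.0], [497.0, 186.0], [604.0, 135.0], [586.0, 117.0]] bottom [[646.0, 255.0], [627.0, 234.0]]
wrist [[206.0, 562.0], [266.0, 562.0], [268.0, 406.0], [192.0, 407.0]] bottom [[264.0, 405.0], [215.0, 405.0]]
```

View pics/fin.png

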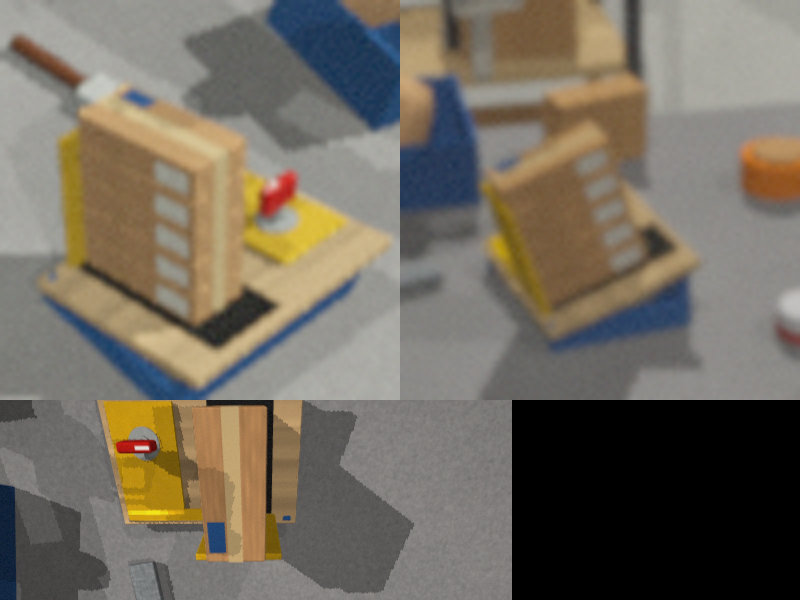

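The picture shows all five cartons in a neat pile: labels aligned, lower end against the backstop, inside the lane. The stud is still across the slope. I'm handing in.

```bash
python3 -c "
from plant import robot
print(robot.close_job())"
```

```text
the job is handed in; nothing more can be done
None
```

I locked the backstop, then stacked all five cartons flat in one pile in the black lane against the backstop, and handed the job in at about 70 s; the verdict isn't known yet, and two cartons had to be picked up and placed again along the way.

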